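# Return four hand tools to their cut-outs in the tool tray

## Robot

A 6-joint arm with a two-finger parallel gripper is mounted at the origin on a cart in front of the work surface, level with it; the furniture and walls round the work are solid. World frame = base frame: x ahead of the robot, y to its left, z up, the work surface at z = 0. Lengths are in mm, angles in rad, forces in N, time in s.
With the tool pointing down it reaches from about 350 to 975 mm from the base axis. Payload 7.1 kg.
Tool frame: the origin (TCP) lies between the finger pads; the fingertips stand 8 mm ahead of it and the grasp point (between the pads) lies 11 mm behind it; x points along the fingers, y is the direction in which the jaws open and shut, and the axes are right-handed (so a half turn about x gives the same grasp; the last joint's range is limited). The gripper opens to 88 mm and grips with 3 to 60 N. Pads are 20 mm wide; open, the fingers measure 115 mm over their backs; the gripper's body (75 mm by 178 mm) begins 61 mm behind the grasp point.
Start: joints at [-1.209, 0.423, 1.63, -0, 1.089, -0.019], TCP at [232.306, -580.206, 230.675] pointing down, gripper open.
Joint ranges: [-3, 3], [-0.9, 2.11], [0.09, 2.58], [-1.31, 4.45], [0.11, 2.69], [-2.54, 2.54]. Speed limits (rad/s): [2.39, 2.39, 3.01, 3.14, 3.14, 3.14].

## Interface

Orientations are given as a rotation vector (axis times angle).
In Python, from workcell import ctrl gives the robot as it stands.
- The arm moves only by the tool apply_moves, never from a script. Its argument "increments" is a list of rows, each an object with "gripper": the opening in per cent of the stroke, from 0 (shut) to 100 (fully open); "delta_pos": the shift along the tool's x, y, z in cm, a list of three; "dr": the turn, a rotation vector about the tool's x, y, z in rad, a list of three. In form: [{"gripper": gripper, "delta_pos": [dx, dy, dz], "dr": [ax, ay, az]}, ...]. A call has exactly 5 rows; each row shifts and turns the commanded pose from where the row before left it, along the tool's axes as they then stand; what a row does not reach is not made up. A row lasts 1/12 s, in which the tool goes at most 41.7 mm and 7.16 degrees, less where a joint would pass 70% of its speed; a pose out of reach is approached as far as the arm can. A call with a gripper value outside its range is refused whole. The fingers move at their own pace and stop on an object; the grip force is fixed at half the most. Time passes only in rows, so rows that do not move let the fingers close, or fill a call up. It gives the time, the measured TCP pose, the force and the opening at its end, in the units of the state.
- ctrl.get_obs(): the state, without advancing time (a new reading comes with each control period).
- ctrl.get_image(name): name is "side" or "top"; returns a dict with "img" (420x560x3 uint8, red, green, blue), "range_z" (420x560 float32, mm along the optical axis (not along the pixel's ray), 0 where there is no reading), "mtx" (3x3 intrinsics, pixels), "k1" (the pictures are not rectified: a ray, as slopes to the right and down, at radius r is drawn at 1 + k1 r^2 times it, then the intrinsics apply), "rvec" (rotation vector, rad) and "tvec" (3), from world to camera coordinates, as OpenCV has them. Camera axes: x right, y down, z forward; pixel columns grow to the right and rows downward; lengths in mm; the calibration is good to about 2 mm. A picture is of the moment at which its call begins.
- ctrl.close_job(): hands the job in, once; it reports no verdict.
The state is a dict: "t": time; "qpos": joint angles; "qvel": joint speeds; "joint_torque": joint torques, N m; "ee_pos": TCP position; "orientation": TCP orientation; "ft_force": force on the tool from outside, world axes, zero at the start; "moment": the same for the moment, N m; "width": finger opening in mm.
Only numpy, scipy, OpenCV 4.12 (cv2) and the standard library are available. Lean on these libraries where they do the work, as an engineer would, in place of code of your own. Each camera call takes 0.05 s, during which the arm holds its last target. There are 200 camera calls.

## Task

Put the four tools lying on the right of the bench (the two spanners, the screwdriver and the scraper) back into the tool tray on the left, each in the insert whose cut-out has its outline, lying flat and fully down on the blue floor. Leave the oil can, and the tin of bolts at the right-hand end of the bench, standing where they are.

Things in the scene. Friction and masses are not known exactly. Their poses are not given: they have to be found in the camera images.
- spanner_17_mid (a point): Larger combination spanner, steel, 217 mm long, 7 mm thick, flat on the bench; shaft 16 mm wide, ring end 34 mm wide at -x, open jaw 38 mm wide at +x. Point: its centre, mid-length, 3.5 mm above its underside; x along the shaft, z up. Take it across the shaft here. 0.13 kg. May lie either way round in its cut-out.
- spanner_13_mid (a point): Smaller combination spanner, steel, 178 mm long, 6 mm thick, flat on the bench; shaft 12 mm wide (from 1 to 5 mm above the bench), ring end 26 mm wide at -x, open jaw 29 mm wide at +x. Point: its centre, mid-length, 3 mm above its underside; x along the shaft, z up. Take it across the shaft here. 0.08 kg. May lie either way round in its cut-out.
- driver_yel_mid (a point): Screwdriver, yellow handle, 187 mm long, lying; handle 85 mm long, 20 to 26 mm thick, at -x, 6 mm shank with its tip at +x. Point: in the front half of the handle, 13 mm above its underside, butt 63 mm behind (-x), tip 124 mm ahead (+x); z up. Take it across the handle here. 0.06 kg. Fits only one way round.
- scraper_mid (a point): Hand scraper, turned wooden handle and flat steel blade, 166 mm long, lying; handle 100 mm long, 24 mm wide, 28 mm high, at -x, blade 22 mm wide at +x. Point: on the handle, 14 mm above its underside, butt 63 mm behind (-x), blade end 103 mm ahead (+x); z up. Take it across the handle here. 0.08 kg. Fits only one way round.
- pocket_spanner_17 (a point): Longer dumbbell cut-out, for the larger spanner: 233 mm long, ends 50 (-x) and 54 mm wide, 32 mm between. One of four dark inserts, 274 x 74 mm, deck 11 mm above the blue floor, 75 mm apart in any order in a fixed metal tray with a 13 mm rim. A finger channel 60 mm wide, floor level with the blue, crosses all four and the rim. Point: on its blue floor, 6.5 mm above the bench, at the middle of the finger channel; x along the cut-out, z up.
- pocket_spanner_13 (a point): Shorter dumbbell cut-out, for the smaller spanner, in a like insert: 194 mm long, ends 42 (-x) and 45 mm wide, 28 mm between; fingers can go down to the blue floor in the channel, x = -30 to 30 mm. Point: on its blue floor, 6.5 mm above the bench, at the middle of the finger channel; x along the cut-out, z up; the tool lies right with its own point over this one, x along x.
- pocket_driver_yel (a point): Cut-out for the screwdriver, in a like insert: 42 mm wide for the handle from the channel to x = -72 mm, a slot 23 mm wide for the shank to x = +132 mm. Point: on its blue floor, 6.5 mm above the bench, at the middle of the finger channel; x along the cut-out, z up; the tool lies right with its own point over this one, x along x.
- pocket_scraper (a point): Cut-out for the scraper, in a like insert: 41 mm wide all along, from x = -71 mm (round end, handle) to x = +111 mm (square end, blade). Point: on its blue floor, 6.5 mm above the bench, at the middle of the finger channel; x along the cut-out, z up; the tool lies right with its own point over this one, x along x.
- oil_can_mid (a point): Bystander, to be left standing: red pump oil can, body 64 mm across and 74 mm high, spout up to 174 mm; the point is at the middle of the body, 37 mm above the bench; z up.
- bolt_tin_mid (a point): Bystander, to be left standing: open round metal tin with bolts, at the right-hand end of the bench past the tools, 67 mm across, 58 mm high; the point is at its centre, 29 mm above the bench; z up.

How it is judged:
By the outcome, as a careful person would: the job done as asked, in the order asked, and still so for the second after the job is handed in, with the robot touching nothing.
It also fails if it takes over 99 s, if anything falls off the work surface, if the arm or the gripper's body presses on something with over 40 N, if the wrist force passes 120 N, or if a joint passes its speed limit or range.

## Working session

There is one attempt and no reset: what is moved stays moved. The work goes in short steps, Python scripts to look and compute and a tool call to move; the robot and the scene stay as the last step left them, time stands still between calls to the robot, and variables do not carry over. Pictures are saved under pics/ and viewed, about 12 in all and at most 16, crops included, and the job is handed in when it is done.

Besides the shell and the picture viewer there is one more tool, called in YAML: its name, and indented under it one key for each argument. apply_moves: Moves the arm, as the interface text tells. Its arguments: {"type":"object","properties":{"increments":{"type":"array","items":{"type":"object","properties":{"gripper":{"type":"number"},"delta_pos":{"type":"array","items":{"type":"number"}},"dr":{"type":"array","items":{"type":"number"}}}}}},"required":["increments"]}

```bash
mkdir -p pics; ls; python3 - <<'E'
from workcell import ctrl
import cv2,numpy as np
o=ctrl.get_obs();print(o)
for n in("top","side"):
    d=ctrl.get_image(n);np.savez(f"{n}0.npz",**d)
    cv2.imwrite(f"pics/{n}0.png",cv2.resize(d["img"][:,:,::-1],(784,588),interpolation=cv2.INTER_CUBIC))
    print(n,d["mtx"],d["k1"],d["rvec"],d["tvec"])
E
```

```text
pics
{'t': 0.0, 'qpos': array([-1.20903718e+00,  4.23848201e-01,  1.63069044e+00, -1.87311688e-05,
        1.08859905e+00, -1.89978395e-02]), 'qvel': array([ 0.00090915, -0.00094356, -0.00105791, -0.00067036,  0.00025427,
        0.00123234]), 'joint_torque': array([-1.45229329e-03, -5.44637990e+01, -2.73668557e+01,  6.42918237e-02,
        2.27236538e-02, -1.15460157e-04]), 'ee_pos': array([ 232.09109915, -579.71893883,  229.89692218]), 'orientation': array([ 2.01335745,  0.38962134, -2.01393132]), 'ft_force': array([ 0.03521449,  0.25593802, -0.25497822]), 'moment': array([ 0.00375627, -0.00241661,  0.01693341]), 'width': 87.86411640942183}
top [[491.46619947   0.         286.65600777]
 [  0.         491.46619947 212.618438  ]
 [  0.           0.           1.        ]] -0.14918932685109998 [ 2.13527936 -2.12852888  0.19444739] [ -64.05459789  638.02798726 1393.74034868]
side [[454.63837725   0.         281.98536707]
 [  0.         454.63837725 215.62327867]
 [  0.           0.           1.        ]] -0.014105100517173261 [ 2.30378729 -0.02276497  0.01456088] [-652.9013743    -2.80734753 1375.79377361]
```

View pics/top0.png

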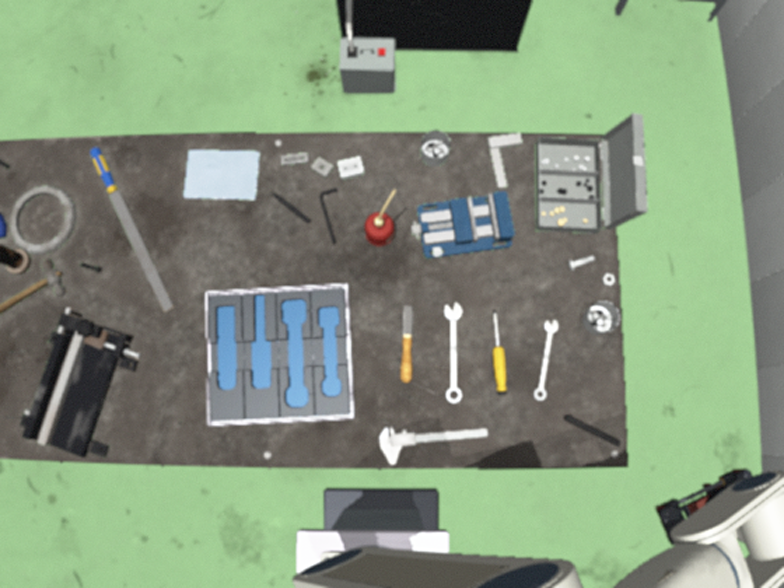

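View pics/side0.png

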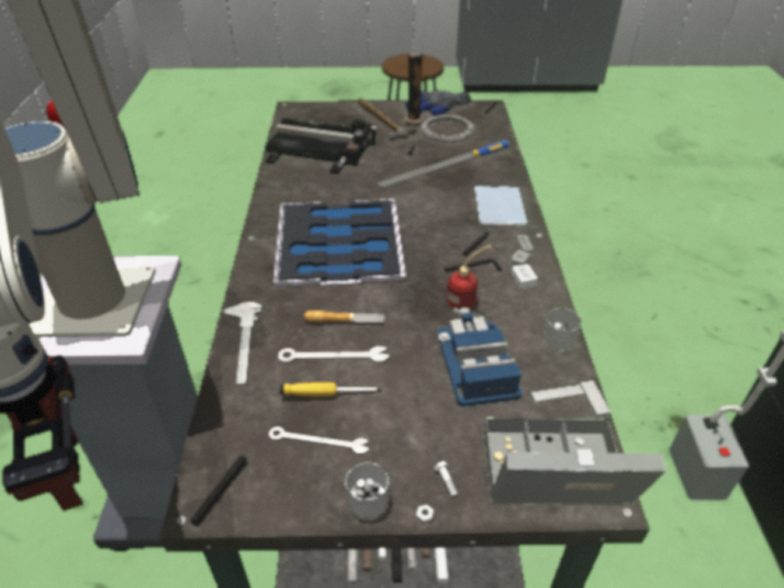

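Top view (784 px wide): +x is up and +y is left. The tools from left to right are the scraper (406,345), spanner 17 (453,352), driver (500,353) and spanner 13 (545,360). All have their -x end downwards. The pockets from left to right are scraper (227), driver (261), spanner 17 (296) and spanner 13 (330). The oil can is at (380,228) and the tin at (600,318). The side view agrees.

```bash
cat > h.py <<'E'
import numpy as np,cv2
from scipy.spatial.transform import Rotation as R
def cast(d,uv,z):
    uv=np.asarray(uv,float).reshape(-1,1,2)
    p=cv2.undistortPoints(uv,d["mtx"],np.array([float(d["k1"]),0,0,0])).reshape(-1,2)
    M=cv2.Rodrigues(d["rvec"])[0];C=-M.T@d["tvec"].ravel()
    r=np.c_[p,np.ones(len(p))]@M
    z=np.broadcast_to(z,len(p))
    return C+r*((z-C[2])/r[:,2])[:,None]
def blobs(d,mask,roi,z,amin=60):
    m=np.zeros(mask.shape,np.uint8);u0,v0,u1,v1=roi
    m[v0:v1,u0:u1]=mask[v0:v1,u0:u1]
    out=[]
    n,l,s,c=cv2.connectedComponentsWithStats(m.astype(np.uint8),connectivity=8)
    for i in range(1,n):
        if s[i,4]<amin: continue
        v,u=np.nonzero(l==i);P=cast(d,np.c_[u,v],z)[:,:2]
        (a,b),_,_=cv2.fitLine(P.astype(np.float32),cv2.DIST_L2,0,.01,.01).reshape(2,2)[0],0,0
        if a<0:a,b=-a,-b
        c0=P.mean(0);t=(P-c0)@[a,b];w=(P-c0)@[-b,a]
        out.append(dict(n=len(P),c=c0.round(1),yaw=round(float(np.arctan2(b,a)),4),tmin=t.min(),tmax=t.max(),
          e0=(c0+t.min()*np.array([a,b])).round(1),e1=(c0+t.max()*np.array([a,b])).round(1),w=(w.min(),w.max()),uv=(u.mean().round(),v.mean().round())))
    return out
E
python3 - <<'E'
from h import *
for n,tr,pr in(("top",(280,208,400,292),(140,198,256,308)),("side",(185,215,282,328),(190,138,295,205))):
    d=dict(np.load(f"{n}0.npz"));im=d["img"];hsv=cv2.cvtColor(im,cv2.COLOR_RGB2HSV)
    h,s,v=cv2.split(hsv)
    print(n)
    print(" tools");
    for b in blobs(d,((v>115)),tr,4):print("  ",b['n'],b['uv'],'e0',b['e0'],'e1',b['e1'],'yaw',b['yaw'],'w',np.round(b['w'],1),'L',round(b['tmax']-b['tmin']))
    print(" pockets")
    for b in blobs(d,((h>95)&(h<120)&(s>120)&(v>70)),pr,6.5):print("  ",b['n'],b['uv'],'e0',b['e0'],'e1',b['e1'],'yaw',b['yaw'],'w',np.round(b['w'],1),'L',round(b['tmax']-b['tmin']))
from workcell import ctrl
o=ctrl.get_obs();print(R.from_rotvec(o['orientation']).as_matrix().round(3))
E
```

```text
top
 tools
   2641 (np.float64(344.0), np.float64(243.0)) e0 [ 424.1 -158.9] e1 [ 682.4 -311.3] yaw -0.533 w [-100.2  110.1] L 300
   577 (np.float64(290.0), np.float64(246.0)) e0 [463.6 -75.7] e1 [634.1 -71.5] yaw 0.0249 w [-35.   30.7] L 171
   474 (np.float64(389.0), np.float64(254.0)) e0 [ 423.2 -359.6] e1 [ 605.4 -389.2] yaw -0.1613 w [-21.5  31.4] L 185
   77 (np.float64(341.0), np.float64(268.0)) e0 [ 466.  -214.6] e1 [ 491. -236.] yaw -0.7087 w [-14.2  15.1] L 33
   95 (np.float64(359.0), np.float64(287.0)) e0 [ 408.2 -253.6] e1 [ 435.3 -301. ] yaw -1.0529 w [-11.2  11.6] L 55
 pockets
   131 (np.float64(185.0), np.float64(224.0)) e0 [561.7 247. ] e1 [651.2 251.6] yaw 0.0518 w [-7.8  8.4] L 90
   91 (np.float64(208.0), np.float64(219.0)) e0 [608.3 202.6] e1 [640.8 157.2] yaw -0.9495 w [-20.3  17.9] L 56
   258 (np.float64(160.0), np.float64(231.0)) e0 [544.7 321.1] e1 [625.6 326.7] yaw 0.0696 w [-18.3  17.1] L 81
side
 tools
   407 (np.float64(245.0), np.float64(225.0)) e0 [459.3 -53.6] e1 [628.9 -67.2] yaw -0.0801 w [-16.4  18. ] L 170
   615 (np.float64(240.0), np.float64(253.0)) e0 [ 416.6 -170.6] e1 [ 638.4 -172.7] yaw -0.0097 w [-30.8  25.7] L 222
   499 (np.float64(231.0), np.float64(277.0)) e0 [ 436.6 -253.3] e1 [ 613.6 -260.6] yaw -0.0415 w [-16.1  25.4] L 177
   520 (np.float64(230.0), np.float64(314.0)) e0 [ 421.7 -355.8] e1 [ 600.5 -389.5] yaw -0.1866 w [-18.9  22.4] L 182
 pockets
   262 (np.float64(246.0), np.float64(151.0)) e0 [446.7 315.5] e1 [624.5 332.6] yaw 0.0959 w [-25.2  21.1] L 179
   190 (np.float64(237.0), np.float64(164.0)) e0 [448.6 246.4] e1 [558.1 242.8] yaw -0.032 w [-23.   18.8] L 110
   387 (np.float64(244.0), np.float64(176.0)) e0 [408.3 166.9] e1 [640.1 181.2] yaw 0.0614 w [-21.1  23.9] L 232
   300 (np.float64(244.0), np.float64(191.0)) e0 [435.1  91.5] e1 [623.6 104.7] yaw 0.0699 w [-18.4  19.4] L 189
[[-0.     0.372 -0.928]
 [ 0.001 -0.928 -0.372]
 [-1.    -0.001 -0.   ]]
```

```bash
python3 - <<'E'
from h import *
for n,tr,pr in(("top",(280,212,400,292),(146,203,252,302)),("side",(185,215,282,328),(190,138,295,205))):
    d=dict(np.load(f"{n}0.npz"));im=d["img"].astype(int)
    bg=cv2.medianBlur(d["img"].max(2),51).astype(int)
    v=im.max(2)
    print(n,"bg",bg[250,340])
    th=45
    m=((v-bg)>th)
    if n=="top": m|=((im[...,0]-im[...,2])>45)
    for b in blobs(d,m,tr,4):print("  ",b['n'],b['uv'],'e0',b['e0'],'e1',b['e1'],'yaw',b['yaw'],'w',np.round(b['w'],1),'L',round(b['tmax']-b['tmin']))
    for b in blobs(d,(im[...,2]-im[...,0])>45,pr,6.5):print(" P",b['n'],b['uv'],'e0',b['e0'],'e1',b['e1'],'yaw',b['yaw'],'w',np.round(b['w'],1),'L',round(b['tmax']-b['tmin']))
    if n=="top":
        o=d["img"].copy();o[m]=[255,0,255];o[(im[...,2]-im[...,0])>45]=[0,255,0]
        o=np.hstack([o[195:305,140:260],o[195:305,280:400]])
        cv2.imwrite("pics/m.png",cv2.resize(o[:,:,::-1],None,fx=3.3,fy=3.3,interpolation=cv2.INTER_NEAREST))
E
```

```text
top bg 119
   516 (np.float64(323.0), np.float64(251.0)) e0 [ 418.9 -173.8] e1 [ 637.5 -174.1] yaw -0.0016 w [-20.7  19.1] L 219
   361 (np.float64(290.0), np.float64(249.0)) e0 [463.5 -72.3] e1 [627.8 -73.6] yaw -0.0082 w [-12.5  11.9] L 164
   359 (np.float64(356.0), np.float64(257.0)) e0 [ 444.9 -277.8] e1 [ 613.  -266.1] yaw 0.0693 w [-14.6  14. ] L 168
   333 (np.float64(390.0), np.float64(256.0)) e0 [ 426.3 -358. ] e1 [ 602.  -392.4] yaw -0.1934 w [-15.4  17.1] L 179
 P 716 (np.float64(186.0), np.float64(249.0)) e0 [449.2 237. ] e1 [651.4 250.5] yaw 0.0666 w [-21.9  21.6] L 203
 P 1003 (np.float64(211.0), np.float64(251.0)) e0 [410.8 159.8] e1 [642.9 174. ] yaw 0.0611 w [-26.   27.3] L 233
 P 783 (np.float64(161.0), np.float64(248.0)) e0 [445.3 312.6] e1 [628.1 324.5] yaw 0.0648 w [-22.4  21.4] L 183
 P 724 (np.float64(235.0), np.float64(250.0)) e0 [435.3  86.3] e1 [627.5  97.6] yaw 0.0584 w [-22.8  23. ] L 192
side bg 114
   327 (np.float64(245.0), np.float64(225.0)) e0 [460.2 -52.1] e1 [625.6 -69.7] yaw -0.106 w [-13.8  14.4] L 166
   469 (np.float64(239.0), np.float64(253.0)) e0 [ 417.6 -170.4] e1 [ 635.6 -171.5] yaw -0.0052 w [-17.5  20.7] L 218
   363 (np.float64(229.0), np.float64(277.0)) e0 [ 439.3 -254.4] e1 [ 611.  -259.9] yaw -0.0317 w [-12.2  12.7] L 172
   427 (np.float64(229.0), np.float64(314.0)) e0 [ 423.2 -355.6] e1 [ 598.  -390.3] yaw -0.1962 w [-15.5  17.7] L 178
 P 255 (np.float64(247.0), np.float64(151.0)) e0 [446.7 315.2] e1 [624.7 329.5] yaw 0.0802 w [-23.9  18.4] L 179
 P 196 (np.float64(237.0), np.float64(164.0)) e0 [448.5 244.9] e1 [554.7 242.5] yaw -0.023 w [-22.   19.4] L 106
 P 390 (np.float64(244.0), np.float64(177.0)) e0 [408.7 164.6] e1 [640.7 179. ] yaw 0.0621 w [-20.8  21.3] L 232
 P 297 (np.float64(244.0), np.float64(191.0)) e0 [435.1  90.4] e1 [623.7 103. ] yaw 0.0665 w [-18.2  16.1] L 189
```

View pics/m.png

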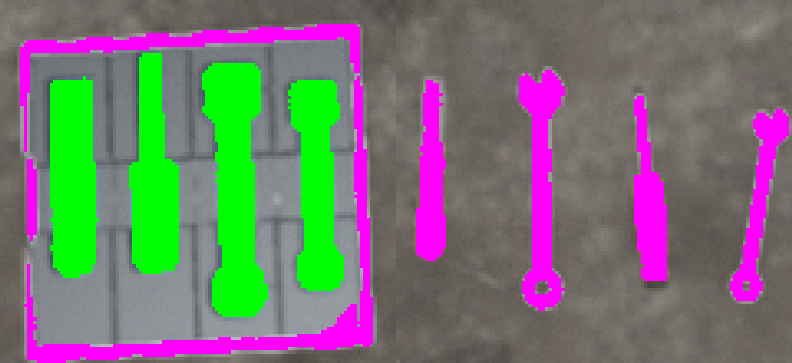

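```bash
python3 - <<'E'
from h import *
for n,tr in(("top",(280,212,400,292)),("side",(185,215,282,328))):
    d=dict(np.load(f"{n}0.npz"));im=d["img"].astype(int)
    bg=cv2.medianBlur(d["img"].max(2),51).astype(int);v=im.max(2)
    for z,m in((13,(im[...,0]-im[...,2])>45),(13,((v-bg)>35)|((bg-v)>35)|((im[...,0]-im[...,2])>45))):
      for b in blobs(d,m,tr,z):print(n,z,b['n'],b['uv'],'e0',b['e0'],'e1',b['e1'],'yaw',b['yaw'],'w',np.round(b['w'],1),'L',round(b['tmax']-b['tmin']))
    M=cv2.Rodrigues(d["rvec"])[0];print(-M.T@d["tvec"].ravel())
E
```

```text
top 13 260 (np.float64(290.0), np.float64(257.0)) e0 [463.  -71.8] e1 [565.4 -73.6] yaw -0.017 w [-12.6  11.9] L 102
top 13 286 (np.float64(357.0), np.float64(263.0)) e0 [ 444.7 -275.9] e1 [ 541.6 -270.4] yaw 0.0567 w [-14.2  14.1] L 97
top 13 537 (np.float64(324.0), np.float64(250.0)) e0 [ 418.7 -173.2] e1 [ 636.  -173.7] yaw -0.0023 w [-20.3  19.3] L 217
top 13 382 (np.float64(290.0), np.float64(248.0)) e0 [463.1 -71.9] e1 [626.4 -74.2] yaw -0.0145 w [-12.6  11.8] L 163
top 13 362 (np.float64(356.0), np.float64(257.0)) e0 [ 444.6 -276.4] e1 [ 611.8 -264.9] yaw 0.0688 w [-14.5  14. ] L 168
top 13 358 (np.float64(390.0), np.float64(256.0)) e0 [ 424.2 -355.9] e1 [ 601.3 -390.2] yaw -0.1912 w [-15.5  16.8] L 180
[ 384.08990908  -54.05711428 1484.33407079]
side 13 255 (np.float64(233.0), np.float64(225.0)) e0 [460.8 -65.3] e1 [562.2 -73.9] yaw -0.084 w [-18.2  17.4] L 102
side 13 384 (np.float64(222.0), np.float64(277.0)) e0 [ 438.6 -264.9] e1 [ 538.8 -266.5] yaw -0.0162 w [-16.3  17.5] L 100
side 13 389 (np.float64(243.0), np.float64(226.0)) e0 [460.8 -65.5] e1 [628.2 -78.7] yaw -0.0785 w [-18.1  17.6] L 168
side 13 497 (np.float64(239.0), np.float64(253.0)) e0 [ 419.2 -179. ] e1 [ 635.5 -180.5] yaw -0.007 w [-20.4  21. ] L 216
side 13 565 (np.float64(226.0), np.float64(278.0)) e0 [ 435.7 -271.7] e1 [ 611.1 -266.3] yaw 0.0309 w [-24.2  21.8] L 175
side 13 456 (np.float64(229.0), np.float64(314.0)) e0 [ 424.7 -362.4] e1 [ 600.6 -397.2] yaw -0.1954 w [-15.3  17.6] L 179
[  628.10422786 -1037.81009204   920.6149494 ]
```

```bash
cat > go.py <<'E'
import sys
from h import *
from workcell import ctrl
o=ctrl.get_obs();p=np.array(o['ee_pos']);A=R.from_rotvec(o['orientation'])
print('t',round(o['t'],2),'p',p.round(1),'F',np.round(o['ft_force'],1),'w',round(o['width'],1),'q',np.round(o['qpos'],2))
for a in sys.argv[1:]:
    x,y,z,yaw=map(float,a.split(','))
    c,s=np.cos(yaw),np.sin(yaw)
    B=R.from_matrix(np.array([[0,0,-1],[s,-c,0],[-c,-s,0]]).T)
    print(a,'dr',(A.inv()*B).as_rotvec().round(4),'dpos cm after turn',(B.inv().apply(np.array([x,y,z])-p)/10).round(2))
    p=np.array([x,y,z]);A=B
E
python3 go.py 512.4,-374,110,-.195 512.4,-374,9.5,-.195
```

```text
t 0.1 p [ 232.1 -579.8  230. ] F [ 0.3 -0.8  0.5] w 88.0 q [-1.21  0.42  1.63 -0.    1.09 -0.02]
512.4,-374,110,-.195 dr [5.758e-01 4.000e-04 1.300e-03] dpos cm after turn [ 12.   -25.62 -23.51]
512.4,-374,9.5,-.195 dr [0. 0. 0.] dpos cm after turn [10.05  0.   -0.  ]
```

apply_moves:
  increments:
    - {"gripper":100,"delta_pos":[0,0,0],"dr":[0.115,0,0]}
    - {"gripper":70,"delta_pos":[0,0,0],"dr":[0.115,0,0]}
    - {"gripper":70,"delta_pos":[0,0,0],"dr":[0.115,0,0]}
    - {"gripper":70,"delta_pos":[0,0,0],"dr":[0.115,0,0]}
    - {"gripper":70,"delta_pos":[0,0,0],"dr":[0.115,0,0]}

```text
t: 0.52
ee_pos: [232.2, -579.9, 230.2]
orientation: [-2.115, 0.211, 2.116]
ft_force: [0.7, 0.3, -0.5]
width: 64.9
```

```bash
python3 go.py 512.4,-374,110,-.195 512.4,-374,9.5,-.195
```

```text
t 0.52 p [ 232.2 -579.9  230.2] F [ 0.7  0.3 -0.5] w 64.9 q [-1.21  0.42  1.63 -0.    1.09  0.56]
512.4,-374,110,-.195 dr [-0.0049  0.0005  0.0008] dpos cm after turn [ 12.02 -25.63 -23.5 ]
512.4,-374,9.5,-.195 dr [0. 0. 0.] dpos cm after turn [10.05  0.   -0.  ]
```

apply_moves:
  increments:
    - {"gripper":70,"delta_pos":[0.4,-2.563,-2.35],"dr":[0,0,0]}
    - {"gripper":70,"delta_pos":[0.4,-2.563,-2.35],"dr":[0,0,0]}
    - {"gripper":70,"delta_pos":[0.4,-2.563,-2.35],"dr":[0,0,0]}
    - {"gripper":70,"delta_pos":[0.4,-2.563,-2.35],"dr":[0,0,0]}
    - {"gripper":70,"delta_pos":[0.4,-2.563,-2.35],"dr":[0,0,0]}

```text
t: 0.93
ee_pos: [373.2, -475.9, 210.1]
orientation: [-2.118, 0.206, 2.119]
ft_force: [0.3, -0.1, -0.1]
width: 61.2
```

apply_moves:
  increments:
    - {"gripper":70,"delta_pos":[2,-2.563,-2.35],"dr":[0,0,0]}
    - {"gripper":70,"delta_pos":[2,-2.563,-2.35],"dr":[0,0,0]}
    - {"gripper":70,"delta_pos":[2,-2.563,-2.35],"dr":[0,0,0]}
    - {"gripper":70,"delta_pos":[2,-2.563,-2.35],"dr":[0,0,0]}
    - {"gripper":70,"delta_pos":[2,-2.563,-2.35],"dr":[0,0,0]}

```text
t: 1.35
ee_pos: [513.3, -372.7, 109.5]
orientation: [-2.119, 0.206, 2.12]
ft_force: [0.7, -0.2, 0.4]
width: 61.4
```

```bash
python3 - <<'E'
from h import *
from workcell import ctrl
o=[]
for n,c in(("top",(290,190,420,310)),("side",(170,200,310,340))):
    d=ctrl.get_image(n);u0,v0,u1,v1=c
    o.append(cv2.resize(d["img"][v0:v1,u0:u1,::-1],(390,390)))
cv2.imwrite("pics/a.png",np.hstack(o))
E
python3 go.py 512.4,-374,9.5,-.195
```

```text
t 1.45 p [ 513.9 -369.8  107. ] F [-0.3  0.  -0.3] w 61.7 q [-0.64  0.59  1.68  0.    0.88  1.12]
512.4,-374,9.5,-.195 dr [0.0053 0.0043 0.003 ] dpos cm after turn [9.75 0.44 0.07]
```

View pics/a.png

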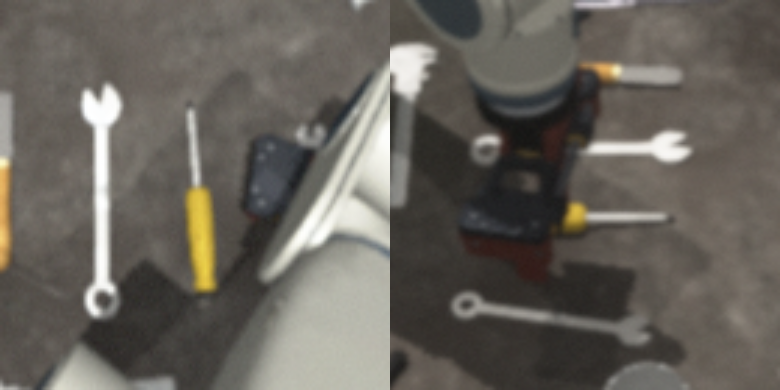

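The arm hides spanner 13 in the top view, but the side view shows it clear beneath. The driver is visible from about (190,103) to (205,292) in the top crop. I'll let the arm settle before going down.

apply_moves:
  increments:
    - {"gripper":70,"delta_pos":[0,0,0],"dr":[0,0,0]}
    - {"gripper":70,"delta_pos":[2,0,0],"dr":[0,0,0]}
    - {"gripper":70,"delta_pos":[2,0,0],"dr":[0,0,0]}
    - {"gripper":70,"delta_pos":[1,0,0],"dr":[0,0,0]}
    - {"gripper":70,"delta_pos":[0,0,0],"dr":[0,0,0]}

```text
t: 1.87
ee_pos: [510.3, -374.2, 59.1]
orientation: [-2.115, 0.206, 2.121]
ft_force: [-0.3, 0.0, -0.6]
width: 61.3
```

```bash
python3 go.py 512.4,-374,9.5,-.195
python3 - <<'E'
from h import *
d=dict(np.load("top0.npz"))
print(cast(d,[[353.3,221.7],[358.3,279.8]],13))
E
```

```text
t 1.87 p [ 510.3 -374.2   59.1] F [-0.3  0.  -0.6] w 61.3 q [-0.65  0.66  1.7  -0.    0.79  1.12]
512.4,-374,9.5,-.195 dr [-0.0007  0.0031  0.0013] dpos cm after turn [ 4.96 -0.06 -0.2 ]
[[ 618.66768607 -265.08082084   13.        ]
 [ 442.81915199 -276.94999665   13.        ]]
```

apply_moves:
  increments:
    - {"gripper":70,"delta_pos":[2,0,0],"dr":[0,0,0]}
    - {"gripper":70,"delta_pos":[1.5,0,0],"dr":[0,0,0]}
    - {"gripper":70,"delta_pos":[1,0,0],"dr":[0,0,0]}
    - {"gripper":70,"delta_pos":[0.3,0,0],"dr":[0,0,0]}
    - {"gripper":70,"delta_pos":[0,0,0],"dr":[0,0,0]}

```text
t: 2.28
ee_pos: [511.7, -373.9, 12.0]
orientation: [-2.117, 0.206, 2.12]
ft_force: [0.0, 0.7, 0.3]
width: 61.3
```

apply_moves:
  increments:
    - {"gripper":70,"delta_pos":[0.17,0,0],"dr":[0,0,0]}
    - {"gripper":0,"delta_pos":[0,0,0],"dr":[0,0,0]}
    - {"gripper":0,"delta_pos":[0,0,0],"dr":[0,0,0]}
    - {"gripper":0,"delta_pos":[0,0,0],"dr":[0,0,0]}
    - {"gripper":0,"delta_pos":[0,0,0],"dr":[0,0,0]}

```text
t: 2.7
ee_pos: [512.6, -374.2, 11.5]
orientation: [-2.12, 0.207, 2.119]
ft_force: [0.1, -0.0, 0.9]
width: 38.5
```

apply_moves:
  increments:
    - {"gripper":0,"delta_pos":[0,0,0],"dr":[0,0,0]}
    - {"gripper":0,"delta_pos":[0,0,0],"dr":[0,0,0]}
    - {"gripper":0,"delta_pos":[0,0,0],"dr":[0,0,0]}
    - {"gripper":0,"delta_pos":[0,0,0],"dr":[0,0,0]}
    - {"gripper":0,"delta_pos":[0,0,0],"dr":[0,0,0]}

```text
t: 3.12
ee_pos: [512.3, -374.1, 11.0]
orientation: [-2.119, 0.206, 2.119]
ft_force: [-0.4, 0.2, 0.7]
width: 11.0
```

apply_moves:
  increments:
    - {"gripper":30,"delta_pos":[0,0,0],"dr":[0,0,0]}
    - {"gripper":30,"delta_pos":[0,0,0],"dr":[0,0,0]}
    - {"gripper":30,"delta_pos":[0.08,0,0],"dr":[0,0,0]}
    - {"gripper":30,"delta_pos":[0.08,0,0],"dr":[0,0,0]}
    - {"gripper":30,"delta_pos":[0,0,0],"dr":[0,0,0]}

```text
t: 3.53
ee_pos: [512.2, -374.0, 9.1]
orientation: [-2.119, 0.206, 2.12]
ft_force: [-0.5, -0.2, -0.3]
width: 26.4
```

apply_moves:
  increments:
    - {"gripper":0,"delta_pos":[0,0,0],"dr":[0,0,0]}
    - {"gripper":0,"delta_pos":[0,0,0],"dr":[0,0,0]}
    - {"gripper":0,"delta_pos":[0,0,0],"dr":[0,0,0]}
    - {"gripper":0,"delta_pos":[0,0,0],"dr":[0,0,0]}
    - {"gripper":0,"delta_pos":[0,0,0],"dr":[0,0,0]}

```text
t: 3.95
ee_pos: [512.4, -374.1, 9.4]
orientation: [-2.119, 0.206, 2.119]
ft_force: [-0.2, -0.4, -0.5]
width: 11.4
```

apply_moves:
  increments:
    - {"gripper":0,"delta_pos":[0,0,0],"dr":[0,0,0]}
    - {"gripper":0,"delta_pos":[-1,0,0],"dr":[0,0,0]}
    - {"gripper":0,"delta_pos":[-2,0,0],"dr":[0,0,0]}
    - {"gripper":0,"delta_pos":[-3,0,0],"dr":[0,0,0]}
    - {"gripper":0,"delta_pos":[-3,0,0],"dr":[0,0,0]}

```text
t: 4.37
ee_pos: [511.7, -373.5, 100.1]
orientation: [-2.117, 0.205, 2.121]
ft_force: [0.8, -0.5, -0.4]
width: 11.4
```

```bash
python3 go.py 512,-374,102,0.062 530.5,94,102,.062 530.5,94,16,.062
```

```text
t 4.37 p [ 511.7 -373.5  100.1] F [ 0.8 -0.5 -0.4] w 11.4 q [-0.65  0.6   1.68  0.    0.86  1.12]
512,-374,102,0.062 dr [-0.2562  0.0018  0.0012] dpos cm after turn [-0.19  0.05 -0.03]
530.5,94,102,.062 dr [0. 0. 0.] dpos cm after turn [  0.   -46.6   -4.75]
530.5,94,16,.062 dr [0. 0. 0.] dpos cm after turn [ 8.6  0.  -0. ]
```

apply_moves:
  increments:
    - {"gripper":0,"delta_pos":[0,0,0],"dr":[-0.085,0,0]}
    - {"gripper":0,"delta_pos":[0,0,0],"dr":[-0.085,0,0]}
    - {"gripper":0,"delta_pos":[0,0,0],"dr":[-0.086,0,0]}
    - {"gripper":0,"delta_pos":[0,-1.5,0],"dr":[0,0,0]}
    - {"gripper":0,"delta_pos":[0,-2.6,0],"dr":[0,0,0]}

```text
t: 4.78
ee_pos: [510.1, -334.0, 100.1]
orientation: [2.194, 0.061, -2.19]
ft_force: [0.6, 0.4, -0.7]
width: 11.7
```

apply_moves:
  increments:
    - {"gripper":0,"delta_pos":[0,-3.4,-0.4],"dr":[0,0,0]}
    - {"gripper":0,"delta_pos":[0,-3.4,-0.4],"dr":[0,0,0]}
    - {"gripper":0,"delta_pos":[0,-3.4,-0.4],"dr":[0,0,0]}
    - {"gripper":0,"delta_pos":[0,-3.4,-0.4],"dr":[0,0,0]}
    - {"gripper":0,"delta_pos":[0,-3.4,-0.4],"dr":[0,0,0]}

```text
t: 5.2
ee_pos: [518.5, -159.8, 99.7]
orientation: [2.191, 0.065, -2.192]
ft_force: [0.8, -0.3, -0.3]
width: 11.7
```

apply_moves:
  increments:
    - {"gripper":0,"delta_pos":[0,-3.4,-0.4],"dr":[0,0,0]}
    - {"gripper":0,"delta_pos":[0,-3.4,-0.4],"dr":[0,0,0]}
    - {"gripper":0,"delta_pos":[0,-3.4,-0.4],"dr":[0,0,0]}
    - {"gripper":0,"delta_pos":[0,-3.4,-0.4],"dr":[0,0,0]}
    - {"gripper":0,"delta_pos":[0,-3.4,-0.4],"dr":[0,0,0]}

```text
t: 5.62
ee_pos: [527.7, 11.0, 99.7]
orientation: [2.191, 0.065, -2.192]
ft_force: [0.3, -0.5, -0.3]
width: 11.4
```

apply_moves:
  increments:
    - {"gripper":0,"delta_pos":[0,-3.4,-0.4],"dr":[0,0,0]}
    - {"gripper":0,"delta_pos":[0,-2.6,-0.3],"dr":[0,0,0]}
    - {"gripper":0,"delta_pos":[0,-1.5,0],"dr":[0,0,0]}
    - {"gripper":0,"delta_pos":[0,-1,0],"dr":[0,0,0]}
    - {"gripper":0,"delta_pos":[0,0,0],"dr":[0,0,0]}

```text
t: 6.03
ee_pos: [529.7, 95.9, 99.6]
orientation: [2.19, 0.069, -2.19]
ft_force: [-0.6, -0.7, -1.5]
width: 11.2
```

apply_moves:
  increments:
    - {"gripper":0,"delta_pos":[0,0,0],"dr":[0,0,0]}
    - {"gripper":0,"delta_pos":[1.5,0,0],"dr":[0,0,0]}
    - {"gripper":0,"delta_pos":[1.5,0,0],"dr":[0,0,0]}
    - {"gripper":0,"delta_pos":[1,0,0],"dr":[0,0,0]}
    - {"gripper":0,"delta_pos":[0,0,0],"dr":[0,0,0]}

```text
t: 6.45
ee_pos: [529.0, 92.7, 57.6]
orientation: [2.187, 0.065, -2.195]
ft_force: [-0.0, -0.1, -1.3]
width: 11.3
```

```bash
python3 - <<'E'
from h import *
from workcell import ctrl
o=[]
for n,c in(("top",(140,190,270,320)),("side",(180,130,320,270))):
    d=ctrl.get_image(n);u0,v0,u1,v1=c;np.savez(n+"1.npz",**d)
    o.append(cv2.resize(d["img"][v0:v1,u0:u1,::-1],(390,390)))
cv2.imwrite("pics/b.png",np.hstack(o))
E
python3 go.py 530.5,94,16,.062
```

```text
t 6.55 p [530.2  93.1  59.2] F [ 0.2  0.5 -0.2] w 11.2 q [ 0.15  0.56  1.91 -0.    0.67  1.66]
530.5,94,16,.062 dr [-0.0017  0.0011 -0.0001] dpos cm after turn [ 4.32 -0.08 -0.03]
```

View pics/b.png

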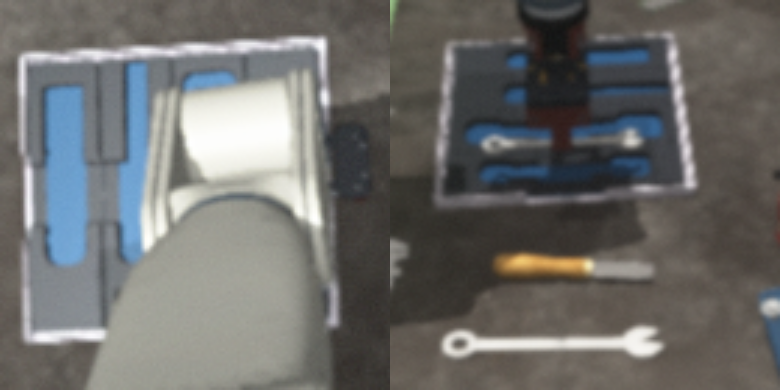

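```bash
python3 - <<'E'
from h import *
d=dict(np.load("side1.npz"));im=d["img"].astype(int)
m=(im.min(2)>135)
for b in blobs(d,m,(205,172,278,190),53,25):print(b['n'],b['uv'],b['e0'],b['e1'],b['yaw'],b['w'])
print(cast(d,[[212.7,181.3],[270.5,179.5]],53))
E
```

```text
27 (np.float64(266.0), np.float64(180.0)) [603.4 108.3] [607.1  82.2] -1.4322 (np.float64(-7.545646819917449), np.float64(8.544270884243106))
31 (np.float64(218.0), np.float64(181.0)) [440.   92.3] [474.2  90.8] -0.0436 (np.float64(-11.845050555076773), np.float64(8.758706901672179))
[[439.10980473  88.83611895  53.        ]
 [618.95973554  94.90253551  53.        ]]
```

The held spanner 13 sits centred over its pocket: mid (529,92) from the side view against TCP (530,93). Lowering it.

apply_moves:
  increments:
    - {"gripper":0,"delta_pos":[1.5,-0.08,0],"dr":[0,0,0]}
    - {"gripper":0,"delta_pos":[1.2,0,0],"dr":[0,0,0]}
    - {"gripper":0,"delta_pos":[0.8,0,0],"dr":[0,0,0]}
    - {"gripper":0,"delta_pos":[0.4,0,0],"dr":[0,0,0]}
    - {"gripper":0,"delta_pos":[0,0,0],"dr":[0,0,0]}

```text
t: 6.97
ee_pos: [529.8, 94.6, 19.5]
orientation: [2.188, 0.067, -2.192]
ft_force: [0.0, -1.6, -1.3]
width: 11.3
```

```bash
python3 go.py 530.5,94,16,.062
```

```text
t 6.97 p [529.8  94.6  19.5] F [ 0.  -1.6 -1.3] w 11.3 q [0.15 0.63 1.92 0.   0.59 1.66]
530.5,94,16,.062 dr [-0.0004  0.0017 -0.0002] dpos cm after turn [ 0.35  0.06 -0.07]
```

apply_moves:
  increments:
    - {"gripper":0,"delta_pos":[0.2,0,0],"dr":[0,0,0]}
    - {"gripper":0,"delta_pos":[0.12,0,0],"dr":[0,0,0]}
    - {"gripper":0,"delta_pos":[0,0,0],"dr":[0,0,0]}
    - {"gripper":0,"delta_pos":[0,0,0],"dr":[0,0,0]}
    - {"gripper":45,"delta_pos":[0,0,0],"dr":[0,0,0]}

```text
t: 7.38
ee_pos: [530.7, 94.8, 17.5]
orientation: [2.191, 0.068, -2.189]
ft_force: [-0.1, -0.2, 0.3]
width: 15.2
```

apply_moves:
  increments:
    - {"gripper":45,"delta_pos":[0,0,0],"dr":[0,0,0]}
    - {"gripper":45,"delta_pos":[0,0,0],"dr":[0,0,0]}
    - {"gripper":45,"delta_pos":[0,0,0],"dr":[0,0,0]}
    - {"gripper":45,"delta_pos":[0,0,0],"dr":[0,0,0]}
    - {"gripper":45,"delta_pos":[-0.5,0,0],"dr":[0,0,0]}

```text
t: 7.8
ee_pos: [529.9, 94.6, 21.7]
orientation: [2.188, 0.067, -2.191]
ft_force: [0.3, 0.4, -0.9]
width: 39.2
```

apply_moves:
  increments:
    - {"gripper":45,"delta_pos":[-1.5,0,0],"dr":[0,0,0]}
    - {"gripper":45,"delta_pos":[-2.5,0,0],"dr":[0,0,0]}
    - {"gripper":45,"delta_pos":[-3,0,0],"dr":[0,0,0]}
    - {"gripper":45,"delta_pos":[-2,0,0],"dr":[0,0,0]}
    - {"gripper":45,"delta_pos":[0,0,0],"dr":[0,0,0]}

```text
t: 8.22
ee_pos: [533.1, 95.2, 116.4]
orientation: [2.198, 0.069, -2.183]
ft_force: [0.3, 0.9, 0.4]
width: 39.4
```

```bash
python3 go.py 527.5,-172,110,-0.003  527.5,-172,10,-0.003
```

```text
t 8.22 p [533.1  95.2 116.4] F [0.3 0.9 0.4] w 39.4 q [0.15 0.46 1.89 0.   0.78 1.66]
527.5,-172,110,-0.003 dr [ 0.0648 -0.0071  0.0009] dpos cm after turn [ 0.64 26.72  0.48]
527.5,-172,10,-0.003 dr [0. 0. 0.] dpos cm after turn [10.  0.  0.]
```

apply_moves:
  increments:
    - {"gripper":60,"delta_pos":[0,0.8,0],"dr":[0.065,0,0]}
    - {"gripper":60,"delta_pos":[0,2,0],"dr":[0,0,0]}
    - {"gripper":60,"delta_pos":[0,3,0],"dr":[0,0,0]}
    - {"gripper":60,"delta_pos":[0,3.5,0.1],"dr":[0,0,0]}
    - {"gripper":60,"delta_pos":[0,3.5,0.1],"dr":[0,0,0]}

```text
t: 8.63
ee_pos: [528.0, -34.1, 111.6]
orientation: [-2.22, 0.002, 2.221]
ft_force: [0.2, 0.5, -0.2]
width: 52.7
```

apply_moves:
  increments:
    - {"gripper":60,"delta_pos":[0,3.5,0],"dr":[0,0,0]}
    - {"gripper":60,"delta_pos":[0,3.5,0],"dr":[0,0,0]}
    - {"gripper":60,"delta_pos":[0,3,0],"dr":[0,0,0]}
    - {"gripper":60,"delta_pos":[0.5,2.5,0],"dr":[0,0,0]}
    - {"gripper":60,"delta_pos":[1,1.4,0],"dr":[0,0,0]}

```text
t: 9.05
ee_pos: [528.5, -175.0, 97.3]
orientation: [-2.221, 0.007, 2.217]
ft_force: [1.5, 0.1, 0.4]
width: 52.5
```

apply_moves:
  increments:
    - {"gripper":60,"delta_pos":[1.5,0,0],"dr":[0,0,0]}
    - {"gripper":60,"delta_pos":[2,0,0],"dr":[0,0,0]}
    - {"gripper":60,"delta_pos":[1,0,0],"dr":[0,0,0]}
    - {"gripper":60,"delta_pos":[0,0,0],"dr":[0,0,0]}
    - {"gripper":60,"delta_pos":[0,0,0],"dr":[0,0,0]}

```text
t: 9.47
ee_pos: [527.4, -171.5, 51.3]
orientation: [-2.217, 0.002, 2.222]
ft_force: [-0.0, -1.1, 0.0]
width: 53.3
```

```bash
python3 go.py 527.5,-172,10,-0.003
```

```text
t 9.47 p [ 527.4 -171.5   51.3] F [-0.  -1.1  0. ] w 53.3 q [-0.34  0.59  1.88  0.    0.68  1.24]
527.5,-172,10,-0.003 dr [0.0004 0.0022 0.0008] dpos cm after turn [ 4.13  0.05 -0.01]
```

apply_moves:
  increments:
    - {"gripper":60,"delta_pos":[1.6,0.05,0],"dr":[0,0,0]}
    - {"gripper":60,"delta_pos":[1.3,0,0],"dr":[0,0,0]}
    - {"gripper":60,"delta_pos":[0.8,0,0],"dr":[0,0,0]}
    - {"gripper":60,"delta_pos":[0.25,0,0],"dr":[0,0,0]}
    - {"gripper":60,"delta_pos":[0.15,0,0],"dr":[0,0,0]}

```text
t: 9.88
ee_pos: [527.9, -172.5, 10.8]
orientation: [-2.219, 0.003, 2.221]
ft_force: [-0.5, 0.3, -0.5]
width: 52.6
```

apply_moves:
  increments:
    - {"gripper":0,"delta_pos":[0,0,0],"dr":[0,0,0]}
    - {"gripper":0,"delta_pos":[0,0,0],"dr":[0,0,0]}
    - {"gripper":0,"delta_pos":[0,0,0],"dr":[0,0,0]}
    - {"gripper":0,"delta_pos":[0,0,0],"dr":[0,0,0]}
    - {"gripper":0,"delta_pos":[0,0,0],"dr":[0,0,0]}

```text
t: 10.3
ee_pos: [528.3, -172.9, 11.6]
orientation: [-2.221, 0.004, 2.219]
ft_force: [0.3, 0.2, 0.4]
width: 22.3
```

apply_moves:
  increments:
    - {"gripper":0,"delta_pos":[0,0,0],"dr":[0,0,0]}
    - {"gripper":0,"delta_pos":[0,0,0],"dr":[0,0,0]}
    - {"gripper":0,"delta_pos":[0,0,0],"dr":[0,0,0]}
    - {"gripper":0,"delta_pos":[0,0,0],"dr":[0,0,0]}
    - {"gripper":0,"delta_pos":[0,0,0],"dr":[0,0,0]}

```text
t: 10.72
ee_pos: [528.2, -172.8, 11.4]
orientation: [-2.22, 0.004, 2.22]
ft_force: [-0.8, -0.2, 4.3]
width: 14.9
```

```bash
python3 go.py 527.5,-172,100,-0.003 527.5,-172,100,0.062 526,168.5,100,0.062
```

```text
t 10.72 p [ 528.2 -172.8   11.4] F [-0.8 -0.2  4.3] w 14.9 q [-0.34  0.66  1.88 -0.    0.6   1.24]
527.5,-172,100,-0.003 dr [-0.0002 -0.0003 -0.0001] dpos cm after turn [-8.86 -0.08  0.07]
527.5,-172,100,0.062 dr [-0.065  0.     0.   ] dpos cm after turn [0. 0. 0.]
526,168.5,100,0.062 dr [0. 0. 0.] dpos cm after turn [ -0.   -33.99  -1.96]
```

apply_moves:
  increments:
    - {"gripper":30,"delta_pos":[0,0,0],"dr":[0,0,0]}
    - {"gripper":30,"delta_pos":[0,0,0],"dr":[0,0,0]}
    - {"gripper":30,"delta_pos":[0.08,0,0],"dr":[0,0,0]}
    - {"gripper":30,"delta_pos":[0.08,0,0],"dr":[0,0,0]}
    - {"gripper":30,"delta_pos":[0,0,0],"dr":[0,0,0]}

```text
t: 11.13
ee_pos: [527.9, -172.7, 9.2]
orientation: [-2.219, 0.003, 2.22]
ft_force: [-1.0, 0.2, -0.6]
width: 26.1
```

apply_moves:
  increments:
    - {"gripper":0,"delta_pos":[0,0,0],"dr":[0,0,0]}
    - {"gripper":0,"delta_pos":[0,0,0],"dr":[0,0,0]}
    - {"gripper":0,"delta_pos":[0,0,0],"dr":[0,0,0]}
    - {"gripper":0,"delta_pos":[0,0,0],"dr":[0,0,0]}
    - {"gripper":0,"delta_pos":[0,0,0],"dr":[0,0,0]}

```text
t: 11.55
ee_pos: [528.0, -172.7, 9.5]
orientation: [-2.22, 0.004, 2.22]
ft_force: [0.8, -0.3, -0.6]
width: 15.2
```

apply_moves:
  increments:
    - {"gripper":0,"delta_pos":[0,0,0],"dr":[0,0,0]}
    - {"gripper":0,"delta_pos":[-1,0,0],"dr":[0,0,0]}
    - {"gripper":0,"delta_pos":[-2,0,0],"dr":[0,0,0]}
    - {"gripper":0,"delta_pos":[-3,0,0],"dr":[0,0,0]}
    - {"gripper":0,"delta_pos":[-3,0,0],"dr":[0,0,0]}

```text
t: 11.97
ee_pos: [527.3, -172.5, 100.5]
orientation: [-2.217, 0.003, 2.222]
ft_force: [0.7, 0.1, -1.5]
width: 15.2
```

apply_moves:
  increments:
    - {"gripper":0,"delta_pos":[0,0,0],"dr":[-0.065,0,0]}
    - {"gripper":0,"delta_pos":[0,-1.5,-0.1],"dr":[0,0,0]}
    - {"gripper":0,"delta_pos":[0,-2.5,-0.2],"dr":[0,0,0]}
    - {"gripper":0,"delta_pos":[0,-3.4,-0.2],"dr":[0,0,0]}
    - {"gripper":0,"delta_pos":[0,-3.4,-0.2],"dr":[0,0,0]}

```text
t: 12.38
ee_pos: [528.4, -63.9, 100.5]
orientation: [2.192, 0.066, -2.19]
ft_force: [0.4, 0.3, -0.6]
width: 14.8
```

apply_moves:
  increments:
    - {"gripper":0,"delta_pos":[0,-3.4,-0.2],"dr":[0,0,0]}
    - {"gripper":0,"delta_pos":[0,-3.4,-0.2],"dr":[0,0,0]}
    - {"gripper":0,"delta_pos":[0,-3.4,-0.2],"dr":[0,0,0]}
    - {"gripper":0,"delta_pos":[0,-3.4,-0.2],"dr":[0,0,0]}
    - {"gripper":0,"delta_pos":[0,-3.4,-0.2],"dr":[0,0,0]}

```text
t: 12.8
ee_pos: [527.7, 107.4, 100.4]
orientation: [2.191, 0.068, -2.189]
ft_force: [0.9, -0.5, -1.1]
width: 14.8
```

apply_moves:
  increments:
    - {"gripper":0,"delta_pos":[0,-2.8,-0.1],"dr":[0,0,0]}
    - {"gripper":0,"delta_pos":[0,-2,-0.1],"dr":[0,0,0]}
    - {"gripper":0,"delta_pos":[0,-1.3,0],"dr":[0,0,0]}
    - {"gripper":0,"delta_pos":[0,0,0],"dr":[0,0,0]}
    - {"gripper":0,"delta_pos":[0,0,0],"dr":[0,0,0]}

```text
t: 13.22
ee_pos: [525.9, 166.8, 99.9]
orientation: [2.189, 0.069, -2.189]
ft_force: [0.4, 0.2, -1.2]
width: 14.9
```

```bash
python3 go.py 526,168.5,16.5,0.062
```

```text
t 13.22 p [525.9 166.8  99.9] F [ 0.4  0.2 -1.2] w 14.9 q [ 0.29  0.5   1.87 -0.    0.76  1.79]
526,168.5,16.5,0.062 dr [ 0.0011 -0.     -0.0002] dpos cm after turn [ 8.34 -0.17 -0.02]
```

apply_moves:
  increments:
    - {"gripper":0,"delta_pos":[1.5,-0.1,0],"dr":[0,0,0]}
    - {"gripper":0,"delta_pos":[2,0,0],"dr":[0,0,0]}
    - {"gripper":0,"delta_pos":[1.5,0,0],"dr":[0,0,0]}
    - {"gripper":0,"delta_pos":[0,0,0],"dr":[0,0,0]}
    - {"gripper":0,"delta_pos":[0,0,0],"dr":[0,0,0]}

```text
t: 13.63
ee_pos: [525.5, 166.4, 49.2]
orientation: [2.188, 0.065, -2.193]
ft_force: [-0.3, 0.5, -0.6]
width: 15.1
```

```bash
python3 - <<'E'
from h import *
from workcell import ctrl
d=ctrl.get_image("side");o=[d["img"][v0:v1,u0:u1,::-1] for u0,v0,u1,v1 in((180,125,310,215),(185,215,315,305))]
np.savez("side2.npz",**d)
cv2.imwrite("pics/c.png",cv2.resize(np.vstack(o),None,fx=3.3,fy=3.3))
E
python3 go.py 526,168.5,16.5,0.062
```

```text
t 13.68 p [526.3 166.8  49.9] F [ 0.   0.2 -0.6] w 15.1 q [ 0.29  0.59  1.89 -0.    0.67  1.8 ]
526,168.5,16.5,0.062 dr [-0.0015  0.0003 -0.0002] dpos cm after turn [ 3.34 -0.17  0.02]
```

View pics/c.png

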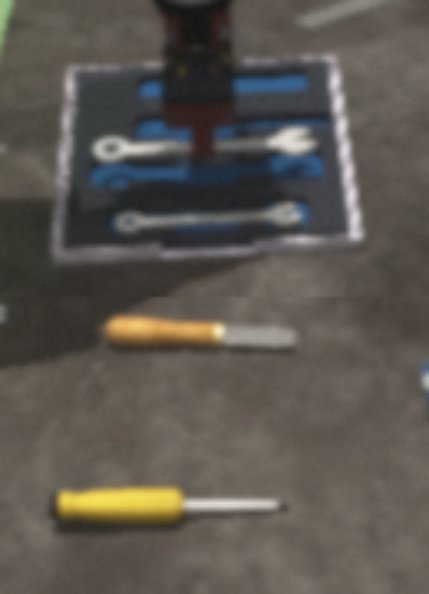

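Spanner 13 lies in its pocket, and the held spanner 17 is aligned with its own. The driver's dark butt and tip show at crop (50,506) and (288,506).

apply_moves:
  increments:
    - {"gripper":0,"delta_pos":[1.3,-0.15,0],"dr":[0,0,0]}
    - {"gripper":0,"delta_pos":[1,0,0],"dr":[0,0,0]}
    - {"gripper":0,"delta_pos":[0.6,0,0],"dr":[0,0,0]}
    - {"gripper":0,"delta_pos":[0.3,0,0],"dr":[0,0,0]}
    - {"gripper":0,"delta_pos":[0,0,0],"dr":[0,0,0]}

```text
t: 14.1
ee_pos: [525.3, 169.1, 16.6]
orientation: [2.188, 0.067, -2.191]
ft_force: [-0.4, -0.1, -1.3]
width: 14.9
```

```bash
python3 go.py 526,168.5,16.3,0.062; python3 - <<'E'
from h import *
d=dict(np.load("side2.npz"));print(cast(d,[[199.8,278.3],[272.3,278.3]],[13,10]))
E
```

```text
t 14.1 p [525.3 169.1  16.6] F [-0.4 -0.1 -1.3] w 14.9 q [ 0.29  0.65  1.89 -0.    0.61  1.8 ]
526,168.5,16.3,0.062 dr [-0.0001  0.0016 -0.0004] dpos cm after turn [ 0.03  0.07 -0.06]
[[ 434.65423897 -268.64860705   13.        ]
 [ 622.15663683 -269.4884598    10.        ]]
```

apply_moves:
  increments:
    - {"gripper":0,"delta_pos":[0,0,0],"dr":[0,0,0]}
    - {"gripper":0,"delta_pos":[0,0,0],"dr":[0,0,0]}
    - {"gripper":45,"delta_pos":[0,0,0],"dr":[0,0,0]}
    - {"gripper":45,"delta_pos":[0,0,0],"dr":[0,0,0]}
    - {"gripper":45,"delta_pos":[0,0,0],"dr":[0,0,0]}

```text
t: 14.52
ee_pos: [526.3, 169.4, 18.0]
orientation: [2.191, 0.068, -2.189]
ft_force: [0.9, -0.3, 1.1]
width: 31.7
```

apply_moves:
  increments:
    - {"gripper":45,"delta_pos":[0,0,0],"dr":[0,0,0]}
    - {"gripper":45,"delta_pos":[0,0,0],"dr":[0,0,0]}
    - {"gripper":45,"delta_pos":[-1,0,0],"dr":[0,0,0]}
    - {"gripper":45,"delta_pos":[-2,0,0],"dr":[0,0,0]}
    - {"gripper":45,"delta_pos":[-3,0,0],"dr":[0,0,0]}

```text
t: 14.93
ee_pos: [524.3, 168.8, 76.9]
orientation: [2.185, 0.066, -2.194]
ft_force: [1.8, 0.6, 0.0]
width: 39.4
```

apply_moves:
  increments:
    - {"gripper":45,"delta_pos":[-3,0,0],"dr":[0,0,0]}
    - {"gripper":45,"delta_pos":[-0.5,1,0],"dr":[0,0,0]}
    - {"gripper":60,"delta_pos":[0,2.5,0.2],"dr":[0,0,0]}
    - {"gripper":60,"delta_pos":[0,3.5,0.3],"dr":[0,0,0]}
    - {"gripper":60,"delta_pos":[0,3.5,0.3],"dr":[0,0,0]}

```text
t: 15.35
ee_pos: [524.4, 63.2, 113.3]
orientation: [2.19, 0.07, -2.188]
ft_force: [0.6, -0.4, 0.2]
width: 52.4
```

```bash
python3 go.py 497,-272,110,0.055  497,-272,11,.055
```

```text
t 15.35 p [524.4  63.2 113.3] F [ 0.6 -0.4  0.2] w 52.4 q [ 0.1   0.46  1.92 -0.    0.76  1.6 ]
497,-272,110,0.055 dr [ 0.0089 -0.0011 -0.    ] dpos cm after turn [ 0.33 33.32  4.58]
497,-272,11,.055 dr [0. 0. 0.] dpos cm after turn [9.9 0.  0. ]
```

apply_moves:
  increments:
    - {"gripper":60,"delta_pos":[0,3.5,0.4],"dr":[0.009,0,0]}
    - {"gripper":60,"delta_pos":[0,3.5,0.4],"dr":[0,0,0]}
    - {"gripper":60,"delta_pos":[0,3.5,0.4],"dr":[0,0,0]}
    - {"gripper":60,"delta_pos":[0,3.5,0.4],"dr":[0,0,0]}
    - {"gripper":60,"delta_pos":[0,3.5,0.4],"dr":[0,0,0]}

```text
t: 15.77
ee_pos: [513.4, -113.8, 112.9]
orientation: [2.195, 0.058, -2.195]
ft_force: [0.0, 0.7, -0.2]
width: 52.7
```

apply_moves:
  increments:
    - {"gripper":60,"delta_pos":[0,3.5,0.5],"dr":[0,0,0]}
    - {"gripper":60,"delta_pos":[0,3.5,0.5],"dr":[0,0,0]}
    - {"gripper":60,"delta_pos":[0,3.3,0.5],"dr":[0,0,0]}
    - {"gripper":60,"delta_pos":[0,2.5,0.5],"dr":[0,0,0]}
    - {"gripper":60,"delta_pos":[0.3,1.7,0.5],"dr":[0,0,0]}

```text
t: 16.18
ee_pos: [496.6, -261.0, 110.3]
orientation: [2.197, 0.055, -2.193]
ft_force: [1.0, 0.3, -0.1]
width: 52.8
```

apply_moves:
  increments:
    - {"gripper":60,"delta_pos":[1.5,1.3,0],"dr":[0,0,0]}
    - {"gripper":60,"delta_pos":[2,0,0],"dr":[0,0,0]}
    - {"gripper":60,"delta_pos":[1,0,0],"dr":[0,0,0]}
    - {"gripper":60,"delta_pos":[0,0,0],"dr":[0,0,0]}
    - {"gripper":60,"delta_pos":[0,0,0],"dr":[0,0,0]}

```text
t: 16.6
ee_pos: [496.8, -270.4, 64.3]
orientation: [2.193, 0.059, -2.197]
ft_force: [-0.1, 0.9, 0.6]
width: 52.6
```

```bash
python3 go.py 497,-272,11,.055
```

```text
t 16.6 p [ 496.8 -270.4   64.3] F [-0.1  0.9  0.6] w 52.6 q [-0.52  0.58  1.85  0.    0.71  1.  ]
497,-272,11,.055 dr [-0.0019  0.0015  0.001 ] dpos cm after turn [ 5.33  0.16 -0.01]
```

apply_moves:
  increments:
    - {"gripper":60,"delta_pos":[1.6,0.15,0],"dr":[0,0,0]}
    - {"gripper":60,"delta_pos":[1.6,0,0],"dr":[0,0,0]}
    - {"gripper":60,"delta_pos":[1.2,0,0],"dr":[0,0,0]}
    - {"gripper":60,"delta_pos":[0.7,0,0],"dr":[0,0,0]}
    - {"gripper":60,"delta_pos":[0.25,0,0],"dr":[0,0,0]}

```text
t: 17.02
ee_pos: [497.3, -271.9, 10.5]
orientation: [2.194, 0.059, -2.196]
ft_force: [-0.3, 0.1, 0.1]
width: 52.8
```

apply_moves:
  increments:
    - {"gripper":60,"delta_pos":[0,0,0],"dr":[0,0,0]}
    - {"gripper":0,"delta_pos":[0,0,0],"dr":[0,0,0]}
    - {"gripper":0,"delta_pos":[0,0,0],"dr":[0,0,0]}
    - {"gripper":0,"delta_pos":[0,0,0],"dr":[0,0,0]}
    - {"gripper":0,"delta_pos":[0,0,0],"dr":[0,0,0]}

```text
t: 17.43
ee_pos: [497.8, -272.6, 11.6]
orientation: [2.195, 0.057, -2.194]
ft_force: [0.4, 0.7, -0.7]
width: 29.4
```

apply_moves:
  increments:
    - {"gripper":0,"delta_pos":[0,0,0],"dr":[0,0,0]}
    - {"gripper":0,"delta_pos":[0,0,0],"dr":[0,0,0]}
    - {"gripper":0,"delta_pos":[0,0,0],"dr":[0,0,0]}
    - {"gripper":0,"delta_pos":[0,0,0],"dr":[0,0,0]}
    - {"gripper":0,"delta_pos":[0,0,0],"dr":[0,0,0]}

```text
t: 17.85
ee_pos: [497.6, -272.5, 11.4]
orientation: [2.195, 0.058, -2.194]
ft_force: [-1.1, 1.2, 5.5]
width: 18.9
```

```bash
python3 go.py 497,-272,100,.055 520,243,100,.062
```

```text
t 17.85 p [ 497.6 -272.5   11.4] F [-1.1  1.2  5.5] w 18.9 q [-0.52  0.67  1.85  0.    0.62  1.  ]
497,-272,100,.055 dr [-0.0022 -0.0002 -0.0001] dpos cm after turn [-8.86 -0.05  0.06]
520,243,100,.062 dr [-0.007  0.     0.   ] dpos cm after turn [  0.   -51.26  -5.49]
```

apply_moves:
  increments:
    - {"gripper":0,"delta_pos":[-1,0,0],"dr":[0,0,0]}
    - {"gripper":0,"delta_pos":[-2,0,0],"dr":[0,0,0]}
    - {"gripper":0,"delta_pos":[-3,0,0],"dr":[0,0,0]}
    - {"gripper":0,"delta_pos":[-2.5,-1.5,-0.3],"dr":[0,0,0]}
    - {"gripper":0,"delta_pos":[-0.5,-2.5,-0.3],"dr":[-0.007,0,0]}

```text
t: 18.27
ee_pos: [504.0, -234.6, 105.4]
orientation: [2.198, 0.059, -2.183]
ft_force: [2.2, 0.7, -0.7]
width: 18.8
```

apply_moves:
  increments:
    - {"gripper":0,"delta_pos":[0,-3.4,-0.4],"dr":[0,0,0]}
    - {"gripper":0,"delta_pos":[0,-3.4,-0.4],"dr":[0,0,0]}
    - {"gripper":0,"delta_pos":[0,-3.4,-0.4],"dr":[0,0,0]}
    - {"gripper":0,"delta_pos":[0,-3.4,-0.4],"dr":[0,0,0]}
    - {"gripper":0,"delta_pos":[0,-3.4,-0.4],"dr":[0,0,0]}

```text
t: 18.68
ee_pos: [511.0, -59.8, 101.6]
orientation: [2.192, 0.065, -2.191]
ft_force: [0.4, -0.5, -0.1]
width: 19.0
```

apply_moves:
  increments:
    - {"gripper":0,"delta_pos":[0,-3.4,-0.4],"dr":[0,0,0]}
    - {"gripper":0,"delta_pos":[0,-3.4,-0.4],"dr":[0,0,0]}
    - {"gripper":0,"delta_pos":[0,-3.4,-0.4],"dr":[0,0,0]}
    - {"gripper":0,"delta_pos":[0,-3.4,-0.4],"dr":[0,0,0]}
    - {"gripper":0,"delta_pos":[0,-3.4,-0.4],"dr":[0,0,0]}

```text
t: 19.1
ee_pos: [520.8, 111.3, 101.6]
orientation: [2.191, 0.065, -2.191]
ft_force: [0.8, 0.3, -0.6]
width: 19.0
```

apply_moves:
  increments:
    - {"gripper":0,"delta_pos":[0,-3.4,-0.3],"dr":[0,0,0]}
    - {"gripper":0,"delta_pos":[0,-3.4,-0.3],"dr":[0,0,0]}
    - {"gripper":0,"delta_pos":[0,-3.4,-0.3],"dr":[0,0,0]}
    - {"gripper":0,"delta_pos":[0,-2,0],"dr":[0,0,0]}
    - {"gripper":0,"delta_pos":[0,-1.1,0],"dr":[0,0,0]}

```text
t: 19.52
ee_pos: [521.9, 245.5, 101.5]
orientation: [2.191, 0.069, -2.189]
ft_force: [-0.7, -0.7, -0.4]
width: 18.7
```

apply_moves:
  increments:
    - {"gripper":0,"delta_pos":[0,0,0],"dr":[0,0,0]}
    - {"gripper":0,"delta_pos":[1.5,0,0],"dr":[0,0,0]}
    - {"gripper":0,"delta_pos":[1.5,0,0],"dr":[0,0,0]}
    - {"gripper":0,"delta_pos":[0,0,0],"dr":[0,0,0]}
    - {"gripper":0,"delta_pos":[0,0,0],"dr":[0,0,0]}

```text
t: 19.93
ee_pos: [521.4, 241.3, 70.6]
orientation: [2.189, 0.063, -2.194]
ft_force: [-1.0, 0.1, -0.6]
width: 19.0
```

```bash
python3 go.py 520,243,18,.062; python3 - <<'E'
from h import *
from workcell import ctrl
d=ctrl.get_image("side");o=d["img"][120:220,180:310,::-1]
np.savez("side3.npz",**d)
cv2.imwrite("pics/d.png",cv2.resize(o,None,fx=5,fy=5))
E
```

```text
t 19.93 p [521.4 241.3  70.6] F [-1.   0.1 -0.6] w 19.0 q [ 0.41  0.58  1.83 -0.    0.74  1.93]
520,243,18,.062 dr [-0.0034  0.0022 -0.001 ] dpos cm after turn [ 5.26 -0.18  0.13]
```

View pics/d.png

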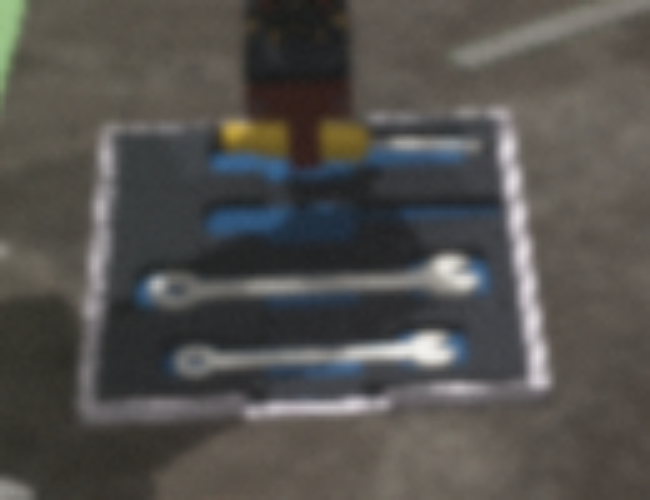

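Both spanners lie inside their outlines. The held driver shows its butt at (219,137) and its tip at (480,145).

```bash
python3 - <<'E'
from h import *
d=dict(np.load("side3.npz"));print(cast(d,[[180+217/5,120+137/5],[276.2,149]],72))
E
```

```text
[[461.96406307 248.9875523   72.        ]
 [638.54618916 236.43687471  72.        ]]
```

apply_moves:
  increments:
    - {"gripper":0,"delta_pos":[1.2,-0.15,0.1],"dr":[0,0,0]}
    - {"gripper":0,"delta_pos":[1,0,0],"dr":[0,0,0]}
    - {"gripper":0,"delta_pos":[0.8,0,0],"dr":[0,0,0]}
    - {"gripper":0,"delta_pos":[0,0,0],"dr":[0,0,0]}
    - {"gripper":0,"delta_pos":[0,0,0],"dr":[0,0,0]}

```text
t: 20.4
ee_pos: [520.4, 244.1, 40.2]
orientation: [2.189, 0.065, -2.192]
ft_force: [-0.4, 0.1, 0.1]
width: 19.0
```

```bash
python3 go.py 520,243,18,.062
```

```text
t 20.4 p [520.4 244.1  40.2] F [-0.4  0.1  0.1] w 19.0 q [ 0.42  0.63  1.83 -0.    0.68  1.93]
520,243,18,.062 dr [-0.0022  0.0015 -0.0006] dpos cm after turn [2.22 0.11 0.05]
```

```bash
python3 - <<'E'
from h import *
from workcell import ctrl
d=ctrl.get_image("side");im=d["img"].astype(int)
rz=d["range_z"];M=cv2.Rodrigues(d["rvec"])[0]
uu,vv=np.meshgrid(np.arange(560),np.arange(420))
p=cv2.undistortPoints(np.stack([uu,vv],-1).reshape(-1,1,2).astype(float),d["mtx"],np.array([float(d["k1"]),0,0,0])).reshape(420,560,2)
W=(np.dstack([p*rz[...,None],rz])-d["tvec"].ravel())@M
hi=(W[...,2]>28)&(W[...,1]>215)&(W[...,1]<275)&(rz>0)
X,Y,Z=W[hi].T
for x in range(440,660,10):
    s=(X>=x)&(X<x+10)
    if s.any():print(x,s.sum(),'y',Y[s].mean().round(1),'zmed',np.median(Z[s]).round(1),'zmax',Z[s].max().round(1))
o=d["img"][120:220,180:310,::-1];cv2.imwrite("pics/e.png",cv2.resize(o,None,fx=6,fy=6,interpolation=cv2.INTER_CUBIC))
E
```

```text
450 1 y 242.4 zmed 50.0 zmax 50.0
460 17 y 234.2 zmed 52.3 zmax 486.5
470 18 y 235.4 zmed 54.4 zmax 298.6
480 89 y 233.6 zmed 242.4 zmax 302.8
490 105 y 229.7 zmed 209.2 zmax 303.3
500 78 y 227.1 zmed 163.0 zmax 284.7
510 83 y 228.6 zmed 148.0 zmax 222.8
520 90 y 227.8 zmed 153.1 zmax 222.5
530 90 y 228.7 zmed 160.4 zmax 282.7
540 118 y 231.5 zmed 184.7 zmax 285.1
550 107 y 232.8 zmed 231.9 zmax 281.1
560 6 y 245.0 zmed 41.2 zmax 45.9
570 4 y 244.3 zmed 41.3 zmax 44.6
580 6 y 247.3 zmed 39.4 zmax 42.7
590 6 y 247.8 zmed 38.8 zmax 41.5
600 6 y 247.3 zmed 38.6 zmax 41.3
610 6 y 250.3 zmed 36.3 zmax 38.7
620 5 y 249.3 zmed 36.8 zmax 39.0
630 3 y 248.3 zmed 35.7 zmax 35.9
640 1 y 249.2 zmed 35.1 zmax 35.1
```

View pics/e.png

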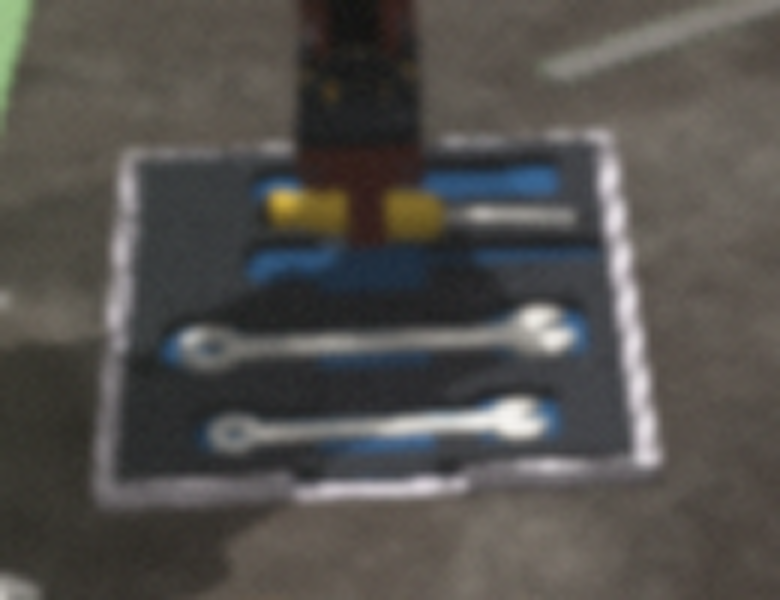

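The depth shows the shank's yaw right (slope 0.065) and the tip nose-down by about 0.08 rad. That only just reaches the floor, so I can lower it.

apply_moves:
  increments:
    - {"gripper":0,"delta_pos":[0.8,0.1,0],"dr":[0,0,0]}
    - {"gripper":0,"delta_pos":[0.7,0,0],"dr":[0,0,0]}
    - {"gripper":0,"delta_pos":[0.4,0,0],"dr":[0,0,0]}
    - {"gripper":0,"delta_pos":[0.1,0,0],"dr":[0,0,0]}
    - {"gripper":0,"delta_pos":[0,0,0],"dr":[0,0,0]}

```text
t: 20.87
ee_pos: [520.6, 243.2, 20.5]
orientation: [2.19, 0.065, -2.192]
ft_force: [-0.5, -0.3, -0.4]
width: 18.8
```

```bash
python3 go.py 520,243,18,.062
```

```text
t 20.87 p [520.6 243.2  20.5] F [-0.5 -0.3 -0.4] w 18.8 q [0.42 0.66 1.84 0.   0.64 1.93]
520,243,18,.062 dr [-0.0022  0.001  -0.0004] dpos cm after turn [0.25 0.01 0.06]
```

apply_moves:
  increments:
    - {"gripper":0,"delta_pos":[0.15,0,0],"dr":[0,0,0]}
    - {"gripper":0,"delta_pos":[0.1,0,0],"dr":[0,0,0]}
    - {"gripper":0,"delta_pos":[0,0,0],"dr":[0,0,0]}
    - {"gripper":0,"delta_pos":[0,0,0],"dr":[0,0,0]}
    - {"gripper":0,"delta_pos":[0,0,0],"dr":[0,0,0]}

```text
t: 21.28
ee_pos: [521.1, 243.4, 18.7]
orientation: [2.191, 0.066, -2.191]
ft_force: [-0.5, 0.3, -0.5]
width: 18.4
```

apply_moves:
  increments:
    - {"gripper":50,"delta_pos":[0,0,0],"dr":[0,0,0]}
    - {"gripper":50,"delta_pos":[0,0,0],"dr":[0,0,0]}
    - {"gripper":50,"delta_pos":[0,0,0],"dr":[0,0,0]}
    - {"gripper":50,"delta_pos":[0,0,0],"dr":[0,0,0]}
    - {"gripper":50,"delta_pos":[0,0,0],"dr":[0,0,0]}

```text
t: 21.7
ee_pos: [521.1, 243.4, 18.7]
orientation: [2.191, 0.066, -2.191]
ft_force: [0.4, -0.3, 0.2]
width: 43.3
```

apply_moves:
  increments:
    - {"gripper":50,"delta_pos":[-0.5,0,0],"dr":[0,0,0]}
    - {"gripper":50,"delta_pos":[-2,0,0],"dr":[0,0,0]}
    - {"gripper":50,"delta_pos":[-3,0,0],"dr":[0,0,0]}
    - {"gripper":50,"delta_pos":[-3,0,0],"dr":[0,0,0]}
    - {"gripper":60,"delta_pos":[-1.5,1,0],"dr":[0,0,0]}

```text
t: 22.12
ee_pos: [523.1, 234.9, 122.1]
orientation: [2.196, 0.069, -2.187]
ft_force: [0.3, 0.2, 0.5]
width: 47.7
```

```bash
python3 go.py 525,-72,110,-0.014  525,-72,12,-.014
```

```text
t 22.12 p [523.1 234.9 122.1] F [0.3 0.2 0.5] w 47.7 q [0.4  0.49 1.82 0.   0.82 1.91]
525,-72,110,-0.014 dr [ 0.0748 -0.0041  0.0019] dpos cm after turn [ 1.21 30.69 -0.62]
525,-72,12,-.014 dr [0. 0. 0.] dpos cm after turn [9.8 0.  0. ]
```

apply_moves:
  increments:
    - {"gripper":60,"delta_pos":[0,2.5,0],"dr":[0.075,0,0]}
    - {"gripper":60,"delta_pos":[0,3.5,-0.1],"dr":[0,0,0]}
    - {"gripper":60,"delta_pos":[0,3.5,-0.1],"dr":[0,0,0]}
    - {"gripper":60,"delta_pos":[0,3.5,-0.1],"dr":[0,0,0]}
    - {"gripper":60,"delta_pos":[0,3.5,-0.1],"dr":[0,0,0]}

```text
t: 22.53
ee_pos: [524.8, 67.0, 119.1]
orientation: [-2.215, 0.016, 2.213]
ft_force: [0.0, -0.1, -1.4]
width: 52.8
```

apply_moves:
  increments:
    - {"gripper":60,"delta_pos":[0,3.5,-0.1],"dr":[0,0,0]}
    - {"gripper":60,"delta_pos":[0,3.5,-0.1],"dr":[0,0,0]}
    - {"gripper":60,"delta_pos":[0.5,3,0],"dr":[0,0,0]}
    - {"gripper":60,"delta_pos":[1,2.2,0],"dr":[0,0,0]}
    - {"gripper":60,"delta_pos":[1.5,1.2,0],"dr":[0,0,0]}

```text
t: 22.95
ee_pos: [525.9, -68.3, 89.8]
orientation: [-2.217, 0.02, 2.21]
ft_force: [1.0, 0.5, 0.5]
width: 53.1
```

apply_moves:
  increments:
    - {"gripper":60,"delta_pos":[1.5,0.4,0],"dr":[0,0,0]}
    - {"gripper":60,"delta_pos":[1,0,0],"dr":[0,0,0]}
    - {"gripper":60,"delta_pos":[0.5,0,0],"dr":[0,0,0]}
    - {"gripper":60,"delta_pos":[0,0,0],"dr":[0,0,0]}
    - {"gripper":60,"delta_pos":[0,0,0],"dr":[0,0,0]}

```text
t: 23.37
ee_pos: [525.0, -69.1, 58.8]
orientation: [-2.214, 0.016, 2.214]
ft_force: [0.1, 0.1, 1.0]
width: 52.3
```

```bash
python3 go.py 525,-72,12,-.014
```

```text
t 23.37 p [525.  -69.1  58.8] F [0.1 0.1 1. ] w 52.3 q [-0.15  0.55  1.93  0.    0.66  1.43]
525,-72,12,-.014 dr [-0.0003  0.0002  0.0001] dpos cm after turn [ 4.68  0.29 -0.01]
```

apply_moves:
  increments:
    - {"gripper":60,"delta_pos":[1,0.25,0],"dr":[0,0,0]}
    - {"gripper":60,"delta_pos":[1.5,0,0],"dr":[0,0,0]}
    - {"gripper":60,"delta_pos":[1.2,0,0],"dr":[0,0,0]}
    - {"gripper":60,"delta_pos":[0.7,0,0],"dr":[0,0,0]}
    - {"gripper":60,"delta_pos":[0.3,0,0],"dr":[0,0,0]}

```text
t: 23.78
ee_pos: [524.1, -71.9, 10.3]
orientation: [-2.212, 0.016, 2.216]
ft_force: [0.8, -0.4, 0.1]
width: 52.6
```

apply_moves:
  increments:
    - {"gripper":60,"delta_pos":[0,0,0],"dr":[0,0,0]}
    - {"gripper":0,"delta_pos":[0,0,0],"dr":[0,0,0]}
    - {"gripper":0,"delta_pos":[0,0,0],"dr":[0,0,0]}
    - {"gripper":0,"delta_pos":[0,0,0],"dr":[0,0,0]}
    - {"gripper":0,"delta_pos":[0,0,0],"dr":[0,0,0]}

```text
t: 24.2
ee_pos: [525.1, -72.2, 12.0]
orientation: [-2.215, 0.017, 2.213]
ft_force: [0.3, -0.0, -0.2]
width: 29.6
```

apply_moves:
  increments:
    - {"gripper":0,"delta_pos":[0,0,0],"dr":[0,0,0]}
    - {"gripper":0,"delta_pos":[0,0,0],"dr":[0,0,0]}
    - {"gripper":0,"delta_pos":[0,0,0],"dr":[0,0,0]}
    - {"gripper":0,"delta_pos":[0,0,0],"dr":[0,0,0]}
    - {"gripper":0,"delta_pos":[0,0,0],"dr":[0,0,0]}

```text
t: 24.62
ee_pos: [525.1, -72.2, 11.8]
orientation: [-2.214, 0.017, 2.213]
ft_force: [0.4, -0.1, 4.6]
width: 21.9
```

```bash
python3 go.py 525,-72,110,-.014 516.5,318.5,110,.062
```

```text
t 24.62 p [525.1 -72.2  11.8] F [ 0.4 -0.1  4.6] w 21.9 q [-0.16  0.64  1.94  0.    0.56  1.43]
525,-72,110,-.014 dr [-0.0012 -0.0005 -0.0001] dpos cm after turn [-9.82 -0.02  0.01]
516.5,318.5,110,.062 dr [-0.076  0.     0.   ] dpos cm after turn [ -0.   -39.03  -1.57]
```

apply_moves:
  increments:
    - {"gripper":0,"delta_pos":[-1,0,0],"dr":[0,0,0]}
    - {"gripper":0,"delta_pos":[-2,0,0],"dr":[0,0,0]}
    - {"gripper":0,"delta_pos":[-3,0,0],"dr":[0,0,0]}
    - {"gripper":0,"delta_pos":[-2.5,0,0],"dr":[-0.076,0,0]}
    - {"gripper":0,"delta_pos":[-0.5,-1.5,0],"dr":[0,0,0]}

```text
t: 25.03
ee_pos: [526.3, -58.7, 105.7]
orientation: [2.195, 0.067, -2.182]
ft_force: [0.3, -0.1, -0.6]
width: 21.4
```

apply_moves:
  increments:
    - {"gripper":0,"delta_pos":[0,-2.5,-0.1],"dr":[0,0,0]}
    - {"gripper":0,"delta_pos":[0,-3.4,-0.1],"dr":[0,0,0]}
    - {"gripper":0,"delta_pos":[0,-3.4,-0.1],"dr":[0,0,0]}
    - {"gripper":0,"delta_pos":[0,-3.4,-0.1],"dr":[0,0,0]}
    - {"gripper":0,"delta_pos":[0,-3.4,-0.1],"dr":[0,0,0]}

```text
t: 25.45
ee_pos: [518.7, 105.2, 102.1]
orientation: [2.191, 0.066, -2.191]
ft_force: [-0.1, -0.2, -0.4]
width: 21.7
```

apply_moves:
  increments:
    - {"gripper":0,"delta_pos":[0,-3.4,-0.2],"dr":[0,0,0]}
    - {"gripper":0,"delta_pos":[0,-3.4,-0.2],"dr":[0,0,0]}
    - {"gripper":0,"delta_pos":[0,-3.4,-0.2],"dr":[0,0,0]}
    - {"gripper":0,"delta_pos":[0,-3.4,-0.2],"dr":[0,0,0]}
    - {"gripper":0,"delta_pos":[0,-3.4,-0.2],"dr":[0,0,0]}

```text
t: 25.87
ee_pos: [518.2, 275.7, 102.0]
orientation: [2.19, 0.067, -2.191]
ft_force: [0.5, -0.1, -0.5]
width: 21.6
```

apply_moves:
  increments:
    - {"gripper":0,"delta_pos":[0,-2.4,0],"dr":[0,0,0]}
    - {"gripper":0,"delta_pos":[0,-1.4,0],"dr":[0,0,0]}
    - {"gripper":0,"delta_pos":[0,-0.6,0],"dr":[0,0,0]}
    - {"gripper":0,"delta_pos":[0,0,0],"dr":[0,0,0]}
    - {"gripper":0,"delta_pos":[0,0,0],"dr":[0,0,0]}

```text
t: 26.28
ee_pos: [515.8, 317.0, 101.5]
orientation: [2.189, 0.066, -2.191]
ft_force: [0.2, 0.4, 0.2]
width: 21.7
```

```bash
python3 go.py 516.5,318.5,18.5,.062; python3 - <<'E'
from h import *
from workcell import ctrl
d=ctrl.get_image("side");o=d["img"][110:220,180:310,::-1]
np.savez("side4.npz",**d)
cv2.imwrite("pics/f.png",cv2.resize(o,None,fx=5,fy=5,interpolation=cv2.INTER_CUBIC))
E
```

```text
t 26.28 p [515.8 317.  101.5] F [0.2 0.4 0.2] w 21.7 q [ 0.53  0.56  1.75 -0.    0.83  2.04]
516.5,318.5,18.5,.062 dr [-0.0013  0.0008 -0.0007] dpos cm after turn [ 8.3  -0.14 -0.08]
```

View pics/f.png

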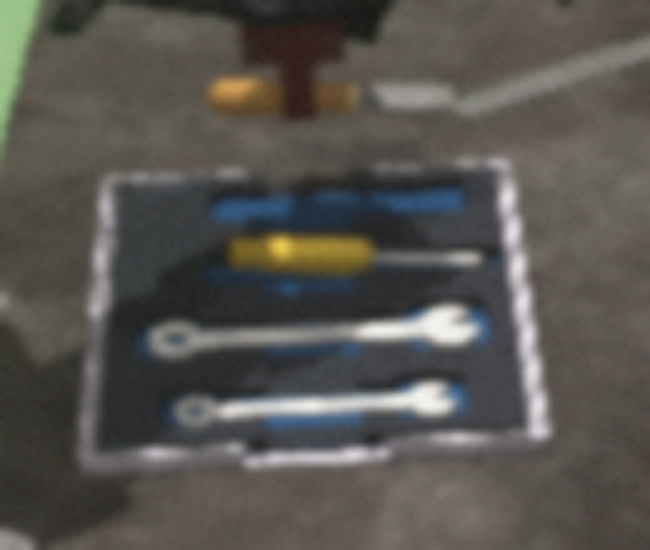

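The driver lies in its pocket. The scraper is held level and aligned above its own pocket.

apply_moves:
  increments:
    - {"gripper":0,"delta_pos":[1.5,-0.12,-0.08],"dr":[0,0,0]}
    - {"gripper":0,"delta_pos":[2,0,0],"dr":[0,0,0]}
    - {"gripper":0,"delta_pos":[1.7,0,0],"dr":[0,0,0]}
    - {"gripper":0,"delta_pos":[0.8,0,0],"dr":[0,0,0]}
    - {"gripper":0,"delta_pos":[0,0,0],"dr":[0,0,0]}

```text
t: 26.75
ee_pos: [515.8, 317.3, 39.8]
orientation: [2.187, 0.063, -2.194]
ft_force: [0.4, 0.1, -0.2]
width: 21.3
```

```bash
python3 go.py 516.5,318.5,18.5,.062; python3 - <<'E'
from h import *
from workcell import ctrl
d=ctrl.get_image("side");o=d["img"][110:220,180:310,::-1]
cv2.imwrite("pics/g.png",cv2.resize(o,None,fx=5,fy=5,interpolation=cv2.INTER_CUBIC))
E
```

```text
t 26.75 p [515.8 317.3  39.8] F [ 0.4  0.1 -0.2] w 21.3 q [ 0.53  0.66  1.76 -0.    0.72  2.04]
516.5,318.5,18.5,.062 dr [-0.0028  0.0035 -0.0019] dpos cm after turn [ 2.13 -0.12 -0.08]
```

View pics/g.png

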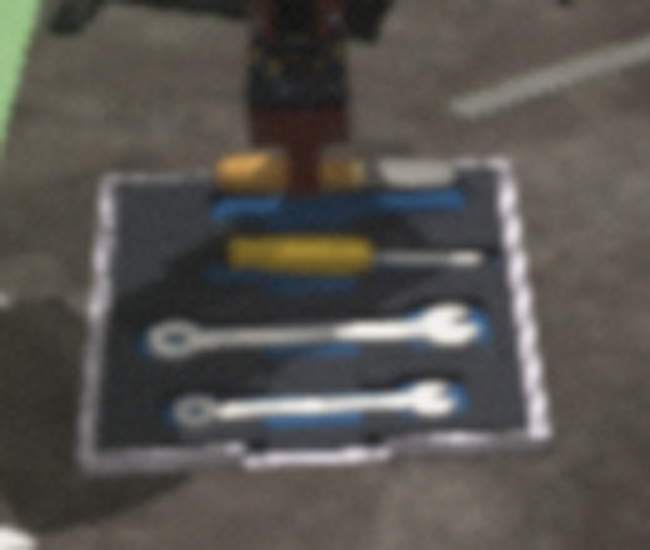

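The scraper is centred lengthwise over its pocket. Lowering it to the floor.

apply_moves:
  increments:
    - {"gripper":0,"delta_pos":[0.8,-0.05,-0.05],"dr":[0,0,0]}
    - {"gripper":0,"delta_pos":[0.7,0,0],"dr":[0,0,0]}
    - {"gripper":0,"delta_pos":[0.4,0,0],"dr":[0,0,0]}
    - {"gripper":0,"delta_pos":[0.1,0,0],"dr":[0,0,0]}
    - {"gripper":0,"delta_pos":[0,0,0],"dr":[0,0,0]}

```text
t: 27.22
ee_pos: [517.1, 319.8, 21.3]
orientation: [2.19, 0.066, -2.191]
ft_force: [0.2, 0.2, -0.6]
width: 21.5
```

```bash
python3 go.py 516.5,318.5,18.5,.062
```

```text
t 27.22 p [517.1 319.8  21.3] F [ 0.2  0.2 -0.6] w 21.5 q [ 0.53  0.69  1.76 -0.    0.69  2.04]
516.5,318.5,18.5,.062 dr [-0.001   0.0005 -0.0003] dpos cm after turn [0.28 0.12 0.07]
```

apply_moves:
  increments:
    - {"gripper":0,"delta_pos":[0.15,0.1,0],"dr":[0,0,0]}
    - {"gripper":0,"delta_pos":[0.1,0,0],"dr":[0,0,0]}
    - {"gripper":0,"delta_pos":[0,0,0],"dr":[0,0,0]}
    - {"gripper":0,"delta_pos":[0,0,0],"dr":[0,0,0]}
    - {"gripper":0,"delta_pos":[0,0,0],"dr":[0,0,0]}

```text
t: 27.63
ee_pos: [517.4, 318.9, 19.2]
orientation: [2.191, 0.067, -2.19]
ft_force: [-0.5, -0.9, -0.1]
width: 21.7
```

apply_moves:
  increments:
    - {"gripper":50,"delta_pos":[0,0,0],"dr":[0,0,0]}
    - {"gripper":50,"delta_pos":[0,0,0],"dr":[0,0,0]}
    - {"gripper":50,"delta_pos":[0,0,0],"dr":[0,0,0]}
    - {"gripper":50,"delta_pos":[0,0,0],"dr":[0,0,0]}
    - {"gripper":50,"delta_pos":[0,0,0],"dr":[0,0,0]}

```text
t: 28.05
ee_pos: [517.4, 318.8, 19.1]
orientation: [2.191, 0.067, -2.19]
ft_force: [0.7, 0.6, -0.4]
width: 43.7
```

apply_moves:
  increments:
    - {"gripper":50,"delta_pos":[-0.5,0,0],"dr":[0,0,0]}
    - {"gripper":50,"delta_pos":[-2,0,0],"dr":[0,0,0]}
    - {"gripper":50,"delta_pos":[-3,0,0],"dr":[0,0,0]}
    - {"gripper":50,"delta_pos":[-3,0,0],"dr":[0,0,0]}
    - {"gripper":50,"delta_pos":[-3.5,0,0],"dr":[0,0,0]}

```text
t: 28.47
ee_pos: [516.5, 318.3, 139.6]
orientation: [2.188, 0.065, -2.192]
ft_force: [0.2, 0.2, -0.5]
width: 43.9
```

apply_moves:
  increments:
    - {"gripper":50,"delta_pos":[-2,3,1],"dr":[0,0,0]}
    - {"gripper":50,"delta_pos":[0,3.5,1],"dr":[0,0,0]}
    - {"gripper":50,"delta_pos":[0,3.5,1],"dr":[0,0,0]}
    - {"gripper":50,"delta_pos":[0,3.5,1],"dr":[0,0,0]}
    - {"gripper":50,"delta_pos":[0,3.5,1],"dr":[0,0,0]}

```text
t: 28.88
ee_pos: [477.2, 144.8, 159.7]
orientation: [2.191, 0.068, -2.189]
ft_force: [0.9, 0.1, -0.4]
width: 43.8
```

apply_moves:
  increments:
    - {"gripper":50,"delta_pos":[0,3.5,1],"dr":[0,0,0]}
    - {"gripper":50,"delta_pos":[0,3.5,1],"dr":[0,0,0]}
    - {"gripper":50,"delta_pos":[0,3.5,1],"dr":[0,0,0]}
    - {"gripper":50,"delta_pos":[0,3.5,1],"dr":[0,0,0]}
    - {"gripper":50,"delta_pos":[0,3.5,1],"dr":[0,0,0]}

```text
t: 29.3
ee_pos: [437.9, -33.1, 159.6]
orientation: [2.191, 0.067, -2.189]
ft_force: [0.7, -0.2, 1.2]
width: 43.9
```

apply_moves:
  increments:
    - {"gripper":50,"delta_pos":[0,3.5,0],"dr":[0,0,0]}
    - {"gripper":50,"delta_pos":[0,3.5,0],"dr":[0,0,0]}
    - {"gripper":50,"delta_pos":[0,3.5,0],"dr":[0,0,0]}
    - {"gripper":50,"delta_pos":[0,3,0],"dr":[0,0,0]}
    - {"gripper":50,"delta_pos":[0,2,0],"dr":[0,0,0]}

```text
t: 29.72
ee_pos: [448.1, -189.1, 159.7]
orientation: [2.192, 0.064, -2.19]
ft_force: [-0.1, 0.1, 0.0]
width: 43.6
```

```bash
python3 go.py; python3 - <<'E'
from h import *
from workcell import ctrl
t=ctrl.get_image("top");d=ctrl.get_image("side")
a=cv2.resize(t["img"][190:320,135:265,::-1],(390,390),interpolation=cv2.INTER_CUBIC);b=cv2.resize(d["img"][120:220,185:285,::-1],(390,390),interpolation=cv2.INTER_CUBIC)
cv2.imwrite("pics/h.png",np.hstack([a,b]))
cv2.imwrite("pics/i.png",cv2.resize(t["img"][:,:,::-1],(784,588)))
for d,n in((t,"top"),(d,"side")):
    rz=d["range_z"];M=cv2.Rodrigues(d["rvec"])[0]
    uu,vv=np.meshgrid(np.arange(560),np.arange(420))
    p=cv2.undistortPoints(np.stack([uu,vv],-1).reshape(-1,1,2).astype(float),d["mtx"],np.array([float(d["k1"]),0,0,0])).reshape(420,560,2)
    W=(np.dstack([p*rz[...,None],rz])-d["tvec"].ravel())@M
    for nm,(x,y),ts in(("s13",(530.5,94),(-75,-40,0,40,75)),("s17",(526,168.5),(-95,-50,0,50,95)),("drv",(521,243.4),(-55,-30,0,18,40,80,115)),("scr",(516.5,319),(-55,-30,0,30,50,75,95))):
        r=[]
        for s in ts:
            q=np.array([x,y])+s*np.array([.998,.062])
            k=np.hypot(W[...,0]-q[0],W[...,1]-q[1])<7
            r.append((s,round(float(np.percentile(W[k][:,2],80)),1) if k.any() else None))
        print(n,nm,r)
E
```

```text
t 29.72 p [ 448.1 -189.1  159.7] F [-0.1  0.1  0. ] w 43.6 q [-0.42  0.33  1.99 -0.    0.83  1.09]
top s13 [(-75, 11.0), (-40, 14.7), (0, 16.0), (40, 17.9), (75, 15.1)]
top s17 [(-95, 10.5), (-50, 16.2), (0, 17.1), (50, 17.6), (95, 14.9)]
top drv [(-55, 39.9), (-30, 37.0), (0, 37.8), (18, 36.3), (40, 31.8), (80, 19.1), (115, 16.3)]
top scr [(-55, 33.2), (-30, 33.8), (0, 29.1), (30, 29.6), (50, 22.5), (75, 20.7), (95, 21.8)]
side s13 [(-75, 11.0), (-40, 12.6), (0, 12.3), (40, 12.8), (75, 11.5)]
side s17 [(-95, 9.3), (-50, 13.6), (0, 13.2), (50, 13.2), (95, 13.0)]
side drv [(-55, 33.5), (-30, 33.8), (0, 34.5), (18, 30.7), (40, 24.7), (80, 19.3), (115, 16.1)]
side scr [(-55, 29.2), (-30, 31.5), (0, 25.9), (30, 24.9), (50, 17.9), (75, 20.2), (95, 16.0)]
```

View pics/h.png

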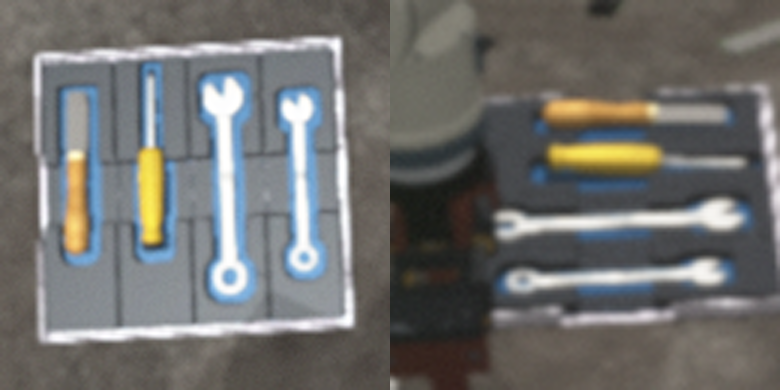

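View pics/i.png

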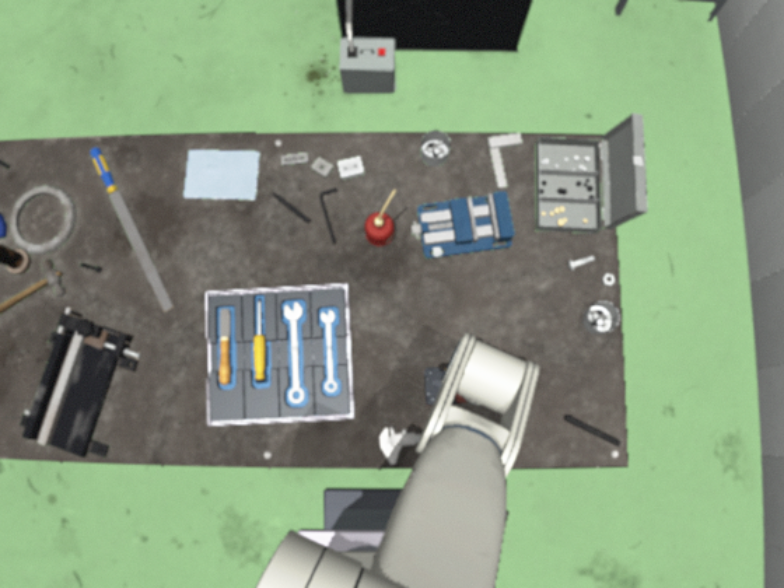

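Everything looks seated, with blue visible around each tool, and the bystanders are unmoved. One check is left: whether the driver's nose-down slope is also how it lay on the bench at the start.

```bash
python3 - <<'E'
from h import *
from workcell import ctrl
def prof(d,x,y,yaw,ts,nm):
    rz=d["range_z"];M=cv2.Rodrigues(d["rvec"])[0]
    uu,vv=np.meshgrid(np.arange(560),np.arange(420))
    p=cv2.undistortPoints(np.stack([uu,vv],-1).reshape(-1,1,2).astype(float),d["mtx"],np.array([float(d["k1"]),0,0,0])).reshape(420,560,2)
    W=(np.dstack([p*rz[...,None],rz])-d["tvec"].ravel())@M
    r=[]
    for s in ts:
        q=np.array([x+s*np.cos(yaw),y+s*np.sin(yaw)]);k=np.hypot(W[...,0]-q[0],W[...,1]-q[1])<7
        r.append((s,float(np.percentile(W[k][:,2],80).round(1))))
    print(nm,r)
ts=(-55,-30,0,18,40,60,80,100,115)
for n in("side","top"):
    prof(dict(np.load(n+"0.npz")),497.5,-272.5,.058,ts,n+" bench");prof(ctrl.get_image(n),521,243.4,.062,ts,n+" tray")
E
```

```text
side bench [(-55, 28.3), (-30, 27.9), (0, 27.1), (18, 26.3), (40, 24.0), (60, 12.6), (80, 7.9), (100, 9.9), (115, 7.5)]
side tray [(-55, 34.4), (-30, 34.3), (0, 33.9), (18, 33.1), (40, 28.6), (60, 17.4), (80, 16.3), (100, 14.0), (115, 12.8)]
top bench [(-55, 32.2), (-30, 32.9), (0, 30.9), (18, 31.8), (40, 26.9), (60, 14.7), (80, 10.8), (100, 9.9), (115, 8.6)]
top tray [(-55, 40.3), (-30, 36.6), (0, 37.7), (18, 37.0), (40, 32.8), (60, 21.7), (80, 20.3), (100, 16.4), (115, 13.0)]
```

The driver's profile in the tray is its bench profile raised by about 6.5 mm all along, so it lies fully down on the floor. Handing in.

```bash
python3 - <<'E'
from workcell import ctrl
print(ctrl.close_job())
E
```

```text
the job is handed in; nothing more can be done
None
```

All four tools are back in the tray, each in its own cut-out, and the job was handed in at about 30 s with the gripper open and clear. `ctrl.close_job()` gives no verdict.

**How it went:** I took the smaller spanner first, then the larger spanner, the screwdriver and the scraper. I re-gripped each spanner about 2 mm lower before lifting it, because the first grip was shallow. The highest force reading I saw was about 5.5 N.

**Last checks:**
- **Position:** both camera views show every tool inside its outline, the right way round, with blue floor visible around it. The driver sits about 3 mm to the left of its cut-out's centre line by eye, which is inside the clearance.
- **Seating:** in the side view, the heights over both spanners, the driver and the scraper match tools lying on the blue floor, to about 3 mm. The driver lies slightly tip-down, as it did on the bench, with its handle raised by the 6.5 mm of the floor.
- **Bystanders:** the oil can and the bolt tin are where they stood at the start.

**Disagreement:** the top camera's heights over the driver's handle and the spanners read about 3–5 mm higher than the side camera's. The top camera already read about that much high over the driver's handle on the bench, so I put it down to calibration rather than poor seating.

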